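Load the feed bottles, dock the tray, lock it and wind the timer

TASK

Stand every small aluminium-capped feed bottle that stands on the counter upright in its own pocket of the steel tray, then slide the tray fully home into the dock by the timer, and then turn the lock collar at the dock's mouth all the way to its locked mark so that its tongue lies across behind the tray. Last, wind the brass timer key clockwise, turn by turn, until it is fully wound. Leave the other things on the counter where they stand.

Things in the scene. Friction and masses are not known exactly. Their poses are not given: they have to be found in the camera images.
- bottle1: sealed feed bottle, cream body 48 mm diameter and 66 mm tall up to the shoulder, narrow neck, aluminium cap 32 mm diameter from 84 to 110 mm above the base (the grip). Origin: centre of its base, z up. About 120 g, stands upright on the counter. May be absent (None) in a run.
- bottle2: sealed feed bottle, cream body 48 mm diameter and 66 mm tall up to the shoulder, narrow neck, aluminium cap 32 mm diameter from 84 to 110 mm above the base (the grip). Origin: centre of its base, z up. About 120 g, stands upright on the counter. May be absent (None) in a run.
- bottle3: sealed feed bottle, cream body 48 mm diameter and 66 mm tall up to the shoulder, narrow neck, aluminium cap 32 mm diameter from 84 to 110 mm above the base (the grip). Origin: centre of its base, z up. About 120 g, stands upright on the counter. May be absent (None) in a run.
- bottle4: sealed feed bottle, cream body 48 mm diameter and 66 mm tall up to the shoulder, narrow neck, aluminium cap 32 mm diameter from 84 to 110 mm above the base (the grip). Origin: centre of its base, z up. About 120 g, stands upright on the counter. May be absent (None) in a run.
- tray: loose steel tray, base 138 (x) by 156 (y) by 4 mm, its y edges 12 mm flanges. Four pockets, 61 by 61 mm, centres at x +-33, y +-33 mm, floor at z = 4 mm, walls up to 60 mm. Black raised handle bar on its rear (-x) end; +x goes into the dock first. Origin: centre of its underside. 350 g empty.
- tray_handle (a point): middle of the tray's handle bar: 104 mm long along tray y, 10 mm thick along tray x, 16 mm tall, centre 111 mm behind the tray's origin (-x) and 70 mm above the counter; free over its middle 80 mm, 40 mm clear of the pocket wall. Axes as the tray.
- dock: fixed dock, open on top. Origin: on the counter where the tray's origin is when home (axes then agree); +x is the way in. Closed end: grey timer housing, face at x = 71 mm, 60 mm tall. Rails 15 mm tall from x = -69 to 71, inner faces y = +-81 mm, with lips (y = +-71, 10 mm up) over the tray's flanges: it only slides in flat from the mouth. Flared guides from x = -109 to -69 mm.
- collar_grip (a point): on the lock collar's axis, at grip height: knurled steel ring 52 mm diameter, 34 to 64 mm above the counter (this point 55 mm), beside the dock's mouth at dock x = -81, y = +135 mm. Under it a tongue 95 mm long, 14 mm wide, 18 to 30 mm up, points along the point's -x and turns with it; at the mark it lies across the mouth behind the tray.
- collar (a joint): angle of the lock collar: about 0 unlocked, tongue pointing out along dock -x; grows counterclockwise seen from above; 1.57 is its stop, the locked mark (tongue along dock -y, across the mouth). Stays where it is left; turns with about 0.1 N m.
- key_grip (a point): middle of the brass winding key on top of the timer housing, on its vertical axis, 96 mm above the counter, at dock x = +113, y = 0: a flat upright blade 56 mm long (point x), 9 mm thick (point y), 28 mm tall (from 80 to 108 mm above the counter). Turns with the key.
- key (a joint): angle by which the timer's spring is wound: 0 run down, grows clockwise seen from above, 7.2 is the stop (fully wound). The blade lies along dock x at 0. Sprung but it keeps what it has been given when let go; turns with 0.12 to 0.21 N m.
- tub: bystander: white wipes tub, 104 mm diameter, 162 mm tall; origin under its centre
- mug: bystander: blue mug, 80 mm diameter, 90 mm tall; origin under its centre
- tin: bystander: flat tin, 60 mm diameter, 65 mm tall; origin under its centre
- tallbottle: bystander: tall amber bottle, 60 mm diameter, 160 mm tall; origin under its centre
- pot: bystander: small white open pot, 64 mm diameter, 45 mm tall; origin under its centre
- labelbox: bystander: cardboard box 80 x 60 x 50 mm; origin under its centre

How it is judged (in metres and radians):
On the way, in this order (a step that is already met when the one before it is completed fails the run):
1. every bottle present stands upright in a pocket of the tray (x of bottle1 in the frame of tray between -0.06 and 0.06 m and y of bottle1 in the frame of tray between -0.06 and 0.06 m and z of bottle1 in the frame of tray between -0.003 and 0.012 m and angle between each of bottle1, bottle2, bottle3, bottle4's own z axis and vertical below 0.15 rad and x of bottle2 in the frame of tray between -0.06 and 0.06 m and y of bottle2 in the frame of tray between -0.06 and 0.06 m and z of bottle2 in the frame of tray between -0.003 and 0.012 m and x of bottle3 in the frame of tray between -0.06 and 0.06 m and y of bottle3 in the frame of tray between -0.06 and 0.06 m and z of bottle3 in the frame of tray between -0.003 and 0.012 m and x of bottle4 in the frame of tray between -0.06 and 0.06 m and y of bottle4 in the frame of tray between -0.06 and 0.06 m and z of bottle4 in the frame of tray between -0.003 and 0.012 m), for 0.2 s.
2. the tray is fully home in the dock with the bottles in it (all of step 1 and x of tray in the frame of dock between -0.008 and 0.006 m and y of tray in the frame of dock between -0.008 and 0.008 m and z of tray in the frame of dock below 0.006 m and angle between the x axis of tray and the x axis of dock, either way round below 0.08 rad and angle between tray's own z axis and vertical below 0.08 rad), for 0.2 s.
3. the collar is turned to its locked mark behind the tray (x of tray in the frame of dock between -0.008 and 0.006 m and y of tray in the frame of dock between -0.008 and 0.008 m and z of tray in the frame of dock below 0.006 m and angle between the x axis of tray and the x axis of dock, either way round below 0.08 rad and angle between tray's own z axis and vertical below 0.08 rad and value of joint collar above 1.42 rad), for 0.2 s.
4. the timer key is fully wound (value of joint key above 6.8 rad), for 0.2 s.
At the end, for the whole second after the job is handed in: Bottles upright (0.15 rad) in the tray's pockets, bases within 12 mm of its underside; tray flat, square (0.08 rad), within 8 mm of home; collar within 0.15 rad of its stop; key past 6.8 of 7.2 rad; all at rest; no bystander moved 5 cm (all of step 1 and all of step 3 and value of joint key above 6.8 rad and distance of each of tub, mug, tin, tallbottle, pot, labelbox from where it was at the start of the episode below 0.05 m and linear speed of each of tray, bottle1, bottle2, bottle3, bottle4 below 0.02 m/s); the robot touches nothing.
It fails at once if a bystander is knocked over or pushed 5 cm or more from its place ((distance of tub from where it was at the start of the episode above 0.05 m or angle between tub's own z axis and vertical above 0.6 rad) or (distance of mug from where it was at the start of the episode above 0.05 m or angle between mug's own z axis and vertical above 0.6 rad) or (distance of tin from where it was at the start of the episode above 0.05 m or angle between tin's own z axis and vertical above 0.6 rad) or (distance of tallbottle from where it was at the start of the episode above 0.05 m or angle between tallbottle's own z axis and vertical above 0.6 rad) or (distance of pot from where it was at the start of the episode above 0.05 m or angle between pot's own z axis and vertical above 0.6 rad) or (distance of labelbox from where it was at the start of the episode above 0.05 m or angle between labelbox's own z axis and vertical above 0.6 rad)).
Of bottle1, bottle2, bottle3, bottle4 only 2 to 4 are there at a start; the rules pass over those that are not, and their reading is None.
At some moment in a run one of tray may be knocked a few centimetres aside while the robot is not near it.
It also fails if it takes over 210 s, if anything falls off the work surface, if the arm or the gripper's body presses on something with over 40 N, if the wrist force passes 120 N, or if a joint passes its speed limit or range.

ROBOT

A 6-joint arm with a two-finger parallel gripper is mounted at the origin on the work surface. World frame = base frame: x ahead of the robot, y to its left, z up, the work surface at z = 0. Lengths are in mm, angles in rad, forces in N, time in s.
With the tool pointing down it reaches from about 350 to 775 mm from the base axis. Payload 7.3 kg.
Tool frame: the origin (TCP) lies midway between the tips of the shut fingers; the grasp point (between the pads) lies 19 mm behind it (bot.hold_point_z is the distance from the TCP to the grasp point, in mm); z points along the fingers, y is the direction in which the jaws open and shut (so a half turn about z gives the same grasp; the last joint's range is limited). The gripper opens to 92 mm and grips with 3 to 60 N. Pads are 19 mm wide; open, the fingers measure 130 mm over their backs; the gripper's body (75 mm by 190 mm) begins 47 mm behind the grasp point.
Start: joints at [1.093, 0.342, 1.524, -0, 1.275, -0.146], TCP at [171.002, 496.39, 226.741] pointing down, gripper open.
Joint ranges: [-2.53, 2.53], [-0.77, 2.02], [0.04, 2.7], [-1, 4.14], [0.28, 2.66], [-3.11, 3.11]. Speed limits (rad/s): [2.57, 2.57, 3.14, 3.14, 3.14, 3.14].

INTERFACE

Orientations are given as [roll, pitch, yaw] about the fixed x, y, z axes, in that order (R = Rz(yaw) Ry(pitch) Rx(roll)).
In Python, from plant import bot gives the robot as it stands.
- The arm moves only by the tool servo_tool, never from a script. Its argument "series" is a list of rows, each a list of 5 numbers: the opening, from 0 (shut) to 1 (fully open), then the shift along the tool's x, y, z each as a share of 50 mm, from -1 to 1, then the turn about the tool's z as a share of 90 degrees, from -1 to 1. In form: [[gripper, tx, ty, tz, spin], ...]. A call has 1 to 20 rows; each row shifts and turns the commanded pose from where the row before left it, along the tool's axes as they then stand; what a row does not reach is not made up. A row lasts 1/8 s, in which the tool goes at most 62.5 mm and 10.7 degrees, less where a joint would pass 70% of its speed; a pose out of reach is approached as far as the arm can. A call with a number of a shift or a turn outside -1 to 1 is refused whole. A call with a gripper value outside its range is refused whole. The fingers move at their own pace and stop on an object; the grip force is fixed at half the most. Time passes only in rows, so rows that do not move let the fingers close. It gives the time, the measured TCP pose, the force and the opening at its end, in the units of the state.
- bot.get_obs(): the state, without advancing time (a new reading comes with each control period).
- bot.capture(name): name is "side" or "top" or "wrist"; returns the picture (420x560x3 uint8, red, green, blue); there is no depth.
- bot.camera_model(name): a dict with "mtx" (3x3 intrinsics, pixels), "world_from_camera" (4x4, takes a point from camera to world coordinates). Camera axes: x right, y up, looking along -z (the intrinsics and any distortion apply to the point x, -y, -z); pixel columns grow to the right and rows downward; lengths in mm; the calibration is good to about 2 mm. The wrist camera is an equidistant fisheye: a pixel r from the principal point sees the ray r / f radians off the axis. A picture is of the moment at which its call begins: read the wrist's pose just before it. camera_model takes no time and is no camera call; for the wrist camera it gives the pose at the moment of the call.
- bot.close_job(): hands the job in, once; it reports no verdict.
Trained networks look in the newest picture that a camera, given by its name, has taken for a name from the list of things; names that differ only in an ending like _2 or _b are one class to them, and where a whole thing is asked for, a point or a joint stands for the part that bears it (a point fixed in the world has none). Each returns a list of dicts, best first, with "p" (0 to 1); they miss things now and then, are a little off and sometimes report something else, mostly with a low value. They report only what shows in the picture. A call takes as long as a camera call.
- bot.outline_of(camera, label): "mask" (420x560 bool, what is visible of it).
- bot.pinpoint(camera, label): "point" ([x, y, z] in mm, in the coordinates of the camera as it stood for that picture, good to about 4 mm: a listed point, or the origin of a listed thing).
The state is a dict: "time": time; "joint_positions": joint angles; "dq": joint speeds; "tau": joint torques, N m; "tool_pos": TCP position; "tcp_rot": TCP orientation; "contact_force": force on the tool from outside, world axes, zero at the start; "moment": the same for the moment, N m; "grip_width": finger opening in mm.
Only numpy, scipy, OpenCV 4.12 (cv2) and the standard library are available. Lean on these libraries where they do the work, as an engineer would, in place of code of your own. Each camera call takes 0.05 s, during which the arm holds its last target.

## Working session

There is one attempt and no reset: what is moved stays moved. The work goes in short steps, Python scripts to look and compute and a tool call to move; the robot and the scene stay as the last step left them, time stands still between calls to the robot, and variables do not carry over. Pictures are saved under pics/ and viewed, and the job is handed in when it is done.

Besides the shell and the picture viewer there is one more tool, called by a JSON object that holds its "op" and its "data". servo_tool: Moves the arm, as the interface text tells. Shift numbers are shares of 50 mm and turn numbers shares of 90 degrees, none past 1 either way. Its arguments: {"type":"object","properties":{"series":{"type":"array"}},"required":["series"]}

```bash
ls; mkdir -p pics
cat > h.py <<'E'
from plant import bot
import numpy as np, cv2
def snap(cam,name):
    W=None
    m=bot.camera_model(cam); im=bot.capture(cam)
    cv2.imwrite('pics/%s.png'%name, im[:,:,::-1]); return m
def pin(cam,label,m):
    r=bot.pinpoint(cam,label); out=[]
    T=np.array(m['world_from_camera'])
    for d in r:
        p=T@np.append(d['point'],1); out.append((round(float(d['p']),2),p[:3].round(0).tolist()))
    return out
E
python3 - <<'E'
from h import *
print(bot.get_obs())
for c in ['side','top','wrist']:
    m=snap(c,c+'0'); print(c,np.array(m['world_from_camera']).round(2).tolist(),np.array(m['mtx']).round(0).tolist())
    if c!='wrist':
        for l in ['bottle1','tray','tray_handle','dock','collar_grip','key_grip','tub','mug','tin','tallbottle','pot','labelbox']:
            print(l,pin(c,l,m))
print(bot.get_obs()['time'])
E
```

```text
pics
{'time': 0.0, 'joint_positions': array([ 1.09301446e+00,  3.42731037e-01,  1.52501721e+00, -7.03426049e-07,
        1.27540158e+00, -1.46043757e-01]), 'dq': array([-1.44632741e-03, -4.34500780e-04, -3.90587057e-05, -4.74165886e-04,
        4.62046190e-04, -1.77738606e-03]), 'tau': array([ 1.05975065e-03, -4.31243026e+01, -2.44222713e+01,  7.18846754e-02,
        5.59513725e-02, -1.32595487e-04]), 'tool_pos': array([170.79659273, 496.00875402, 226.04058464]), 'tcp_rot': array([-3.14005196e+00, -2.25942117e-04,  2.80985457e+00]), 'contact_force': array([-0.89902735,  0.45124201, -0.46223281]), 'moment': array([0.04479726, 0.03782689, 0.01482651]), 'grip_width': 91.38098587932406}
side [[-1.0, 0.03, -0.09, 444.09], [-0.09, -0.52, 0.85, 934.73], [-0.02, 0.85, 0.52, 678.28], [0.0, 0.0, 0.0, 1.0]] [[496.0, 0.0, 277.0], [0.0, 496.0, 218.0], [0.0, 0.0, 1.0]]
bottle1 [(0.96, [649.0, 114.0, -3.0]), (0.86, [514.0, 386.0, 1.0])]
tray [(0.66, [452.0, 133.0, -2.0])]
tray_handle [(0.81, [460.0, 242.0, 69.0])]
dock [(0.74, [515.0, 388.0, -1.0])]
collar_grip [(0.84, [686.0, -104.0, 55.0])]
key_g
[... 488 characters left out ...]
]]
bottle1 [(0.9, [518.0, 384.0, 2.0]), (0.83, [648.0, 110.0, 4.0])]
tray []
tray_handle [(0.57, [463.0, 241.0, 70.0])]
dock []
collar_grip [(0.76, [686.0, -106.0, 59.0]), (0.43, [518.0, 383.0, 3.0])]
key_grip [(0.43, [531.0, -281.0, 96.0])]
tub [(0.85, [794.0, 4.0, -2.0])]
mug [(0.78, [659.0, -400.0, -3.0])]
tin [(0.8, [760.0, 139.0, -1.0]), (0.73, [724.0, -276.0, 4.0])]
tallbottle [(0.86, [650.0, 377.0, -3.0])]
pot [(0.84, [323.0, 316.0, 3.0]), (0.29, [533.0, -282.0, 97.0])]
labelbox [(0.79, [723.0, -273.0, -0.0])]
wrist [[0.33, -0.9, -0.28, 95.38], [0.95, 0.31, 0.09, 521.74], [0.0, -0.29, 0.96, 384.34], [0.0, 0.0, 0.0, 1.0]] [[325.0, 0.0, 280.0], [0.0, 325.0, 207.0], [0.0, 0.0, 1.0]]
1.35
```

View pics/top0.png

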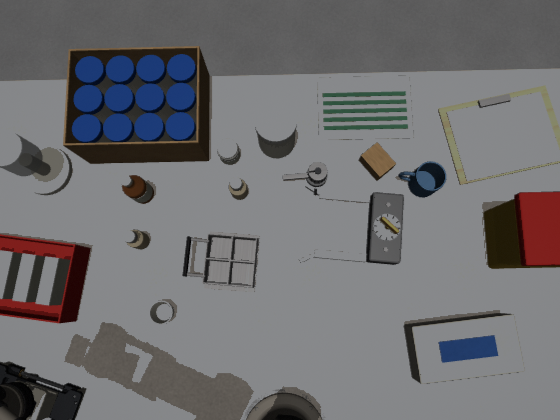

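View pics/side0.png

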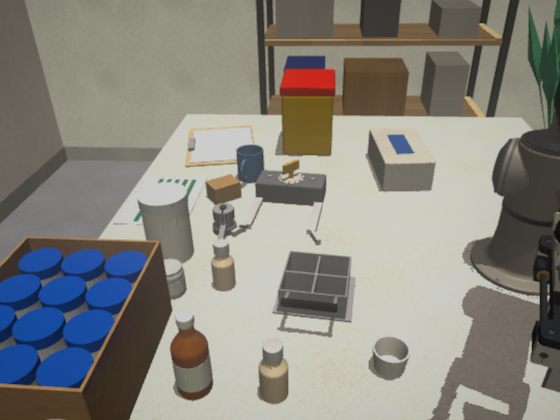

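View pics/wrist0.png

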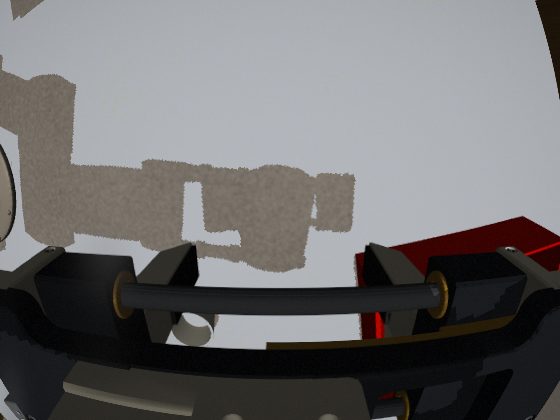

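Top view: two feed bottles, at pixels (137,238) and (237,187). The tray is at (230,260), the dock with the key at (385,228) and the collar at (317,173). Now a helper to convert moves.

```bash
cat >> h.py <<'E'
def plan(x,y,z,yaw):
    o=bot.get_obs(); p=o['tool_pos']; r=o['tcp_rot']; y0=r[2]
    d=np.array([x,y,z])-p
    # tool frame at current yaw, pointing down
    def tf(yw): return np.array([d[0]*np.cos(yw)+d[1]*np.sin(yw), d[0]*np.sin(yw)-d[1]*np.cos(yw), -d[2]])/50
    dy=(yaw-y0+np.pi)%(2*np.pi)-np.pi
    print('t',o['time'],'p',p.round(1),'rot',r.round(3),'q',o['joint_positions'].round(2),'w',round(o['grip_width'],1))
    print('shift shares at current yaw',tf(y0).round(2),'at target yaw',tf(yaw).round(2),'spin total share',round(-dy/(np.pi/2),3))
E
python3 -c "
from h import *
plan(518,384,180,3.05)"
```

```text
t 1.35 p [171.  496.4 226.8] rot [3.141 0.    2.81 ] q [ 1.09  0.34  1.52  0.    1.28 -0.15] w 91.5
shift shares at current yaw [-7.29  0.14  0.94] at target yaw [-7.12 -1.6   0.94] spin total share -0.153
```

{"op": "servo_tool", "data": {"series": [[1,0,0,0,-0.077],[1,0,0,0,-0.076],[1,-0.55,-0.12,0,0],[1,-0.66,-0.15,0,0],[1,-0.66,-0.15,0,0],[1,-0.66,-0.15,0,0],[1,-0.66,-0.15,0.1,0],[1,-0.66,-0.15,0.1,0],[1,-0.66,-0.15,0.15,0],[1,-0.66,-0.15,0.15,0],[1,-0.66,-0.15,0.15,0],[1,-0.66,-0.15,0.15,0],[1,-0.6,-0.13,0.14,0],[1,0,0,0,0]]}}

```text
time: 3.1
tool_pos: [518.2, 383.1, 178.5]
tcp_rot: [-3.141, -0.001, 3.048]
contact_force: [-0.3, -0.1, -0.3]
grip_width: 91.8
```

Run:
```python
from h import *
plan(518,384,180,3.05)
m=snap('wrist','w1')
for l in ['bottle1','tray','tray_handle']: print(l,pin('wrist',l,m))
```

```text
t 3.1 p [518.2 383.1 178.5] rot [-3.141e+00 -1.000e-03  3.048e+00] q [ 0.52  0.6   1.23 -0.    1.31 -0.96] w 91.8
shift shares at current yaw [ 0.    0.02 -0.03] at target yaw [ 0.    0.02 -0.03] spin total share -0.002
bottle1 []
tray [(0.63, [449.0, 136.0, -3.0])]
tray_handle [(0.62, [464.0, 247.0, 73.0])]
```

View pics/w1.png

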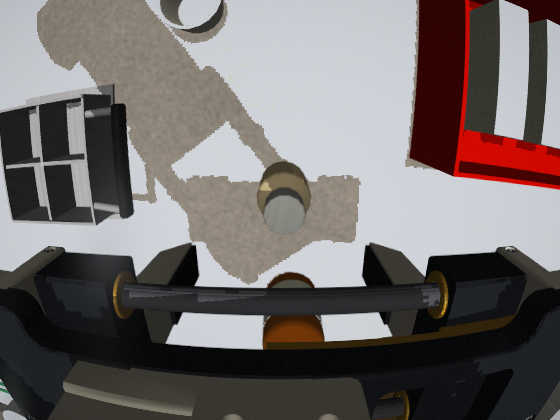

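Bottle cap at (284,212), between the fingers; tray at left with handle at (122,160).

```bash
cat >> h.py <<'E'
def pix(cam,m,u,v,z):
    K=np.array(m['mtx']);T=np.array(m['world_from_camera'])
    a=(u-K[0,2])/K[0,0]; b=(v-K[1,2])/K[1,1]
    if cam=='wrist':
        r=np.hypot(a,b); s=np.sin(r)/r if r>1e-9 else 1; d=np.array([a*s,-b*s,-np.cos(r)])
    else: d=np.array([a,-b,-1.])
    w=T[:3,:3]@d; o=T[:3,3]; return (o+w*(z-o[2])/w[2]).round(1)
E
python3 - <<'E'
from h import *
m=bot.camera_model('wrist')
print('distortion' , [k for k in m])
print(pix('wrist',m,284,214,110))
# handle ends (top at 78), 
print(pix('wrist',m,119,104,78),pix('wrist',m,130,215,78))
E
```

```text
distortion ['mtx', 'world_from_camera']
[511.2 387.8 110. ]
[411.4 256.1  78. ] [510.6 248.3  78. ]
```

{"op": "servo_tool", "data": {"series": [[1,0.09,0.09,0,0],[1,0,0,0.4,0],[1,0,0,0.4,0],[1,0,0,0.4,0],[1,0,0,0.4,0],[1,0,0,0.4,0],[1,0,0,0,0],[0,0,0,0,0],[0,0,0,0,0],[0,0,0,0,0],[0,0,0,0,0],[0,0,0,0,0],[0,0,0,0,0]]}}

```text
time: 4.92
tool_pos: [512.7, 389.2, 79.7]
tcp_rot: [3.142, -0.0, 3.05]
contact_force: [-0.1, 0.1, 0.4]
grip_width: 36.6
```

{"op": "servo_tool", "data": {"series": [[0,0,0,0,0],[0,0,0,0,0],[0,0,0,-0.4,0],[0,0,0,-0.4,0],[0,0,0,-0.4,0],[0,0,0,-0.4,0],[0,0,0,-0.4,0],[0,0,0,0,0]]}}

```text
time: 5.92
tool_pos: [513.3, 389.7, 181.1]
tcp_rot: [3.14, 0.003, 3.05]
contact_force: [0.2, -0.2, -1.3]
grip_width: 31.3
```

Run:
```python
from h import *
plan(449,136,200,3.05)
m=snap('wrist','w2')
for l in ['tray','tray_handle']: print(l,pin('wrist',l,m))
m=snap('top','t2')
for l in ['bottle1','tray','tray_handle']: print(l,pin('top',l,m))
```

```text
t 5.925 p [513.3 389.7 181.1] rot [3.14e+00 3.00e-03 3.05e+00] q [ 0.53  0.6   1.24  0.    1.31 -0.95] w 31.3
shift shares at current yaw [ 0.82 -5.17 -0.38] at target yaw [ 0.82 -5.17 -0.38] spin total share 0.0
tray [(0.65, [452.0, 134.0, -1.0])]
tray_handle [(0.76, [459.0, 246.0, 72.0])]
bottle1 [(0.52, [648.0, 110.0, 5.0]), (0.22, [465.0, 239.0, 69.0])]
tray [(0.85, [454.0, 133.0, -1.0])]
tray_handle [(0.79, [463.0, 241.0, 68.0])]
```

View pics/w2.png

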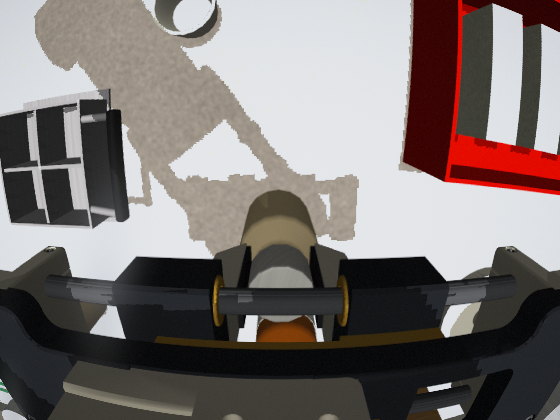

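View pics/t2.png

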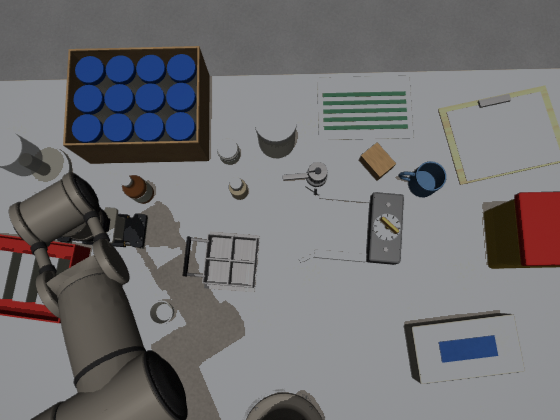

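The bottle is held. In the top view the tray sits at (230,260). Zooming in on it for corner positions.

Run:
```python
import cv2
a=cv2.imread('pics/t2.png')[215:305,165:285]
cv2.imwrite('pics/t2z.png',cv2.resize(a,None,fx=6,fy=6,interpolation=cv2.INTER_CUBIC))
```

```text
(no output)
```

View pics/t2z.png

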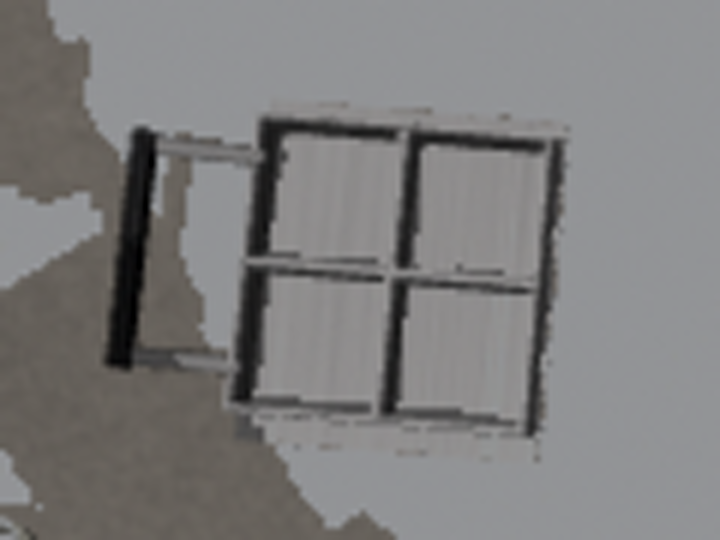

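Run:
```python
from h import *
m=bot.camera_model('top')
f=lambda a,b,z: pix('top',m,165+(a-2.5)/6,215+(b-2.5)/6,z)
c=f(398,272,60);h=(f(140,130,78)+f(120,365,78))/2
A,B=f(250,262,60),f(540,288,60);C,D=f(408,130,60),f(388,412,60); F,G=f(140,130,78),f(120,365,78)
print(c,h,(c-h))
for P,Q in((A,B),(D,C),(G,F)):
    d=Q-P;print(np.hypot(d[0],d[1]),np.degrees(np.arctan2(d[1],d[0])))
```

```text
[451.2 128.7  60. ] [463.  242.7  78. ] [ -11.8 -114.   -18. ]
127.84697884580612 -96.19666802383128
123.52105083749899 -4.131884342922725
101.85479861057108 -4.053554231831418
```

Run:
```python
from h import *
plan(416.3,100.9,182,3.06)
m=snap('side','s2')
```

```text
t 6.275 p [512.3 389.1 178.8] rot [-3.141e+00 -1.000e-03  3.050e+00] q [ 0.53  0.6   1.24  0.    1.31 -0.95] w 31.5
shift shares at current yaw [ 1.39 -5.91 -0.06] at target yaw [ 1.44 -5.9  -0.06] spin total share -0.006
```

View pics/s2.png

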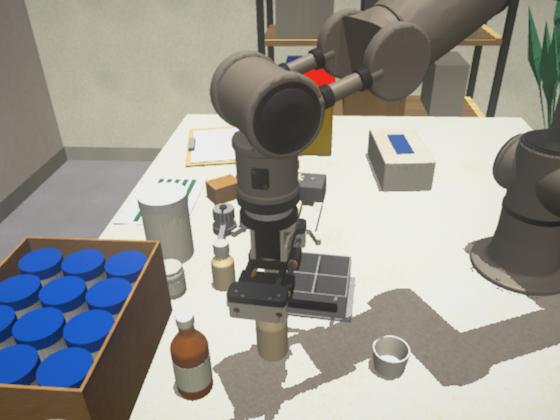

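{"op": "servo_tool", "data": {"series": [[0,0.06,-0.2,-0.1,0],[0,0.09,-0.4,0,0],[0,0.13,-0.53,0,0],[0,0.13,-0.53,0,0],[0,0.13,-0.53,0,0],[0,0.13,-0.53,0,0],[0,0.13,-0.53,0,0],[0,0.13,-0.53,0,0],[0,0.13,-0.53,0,0],[0,0.13,-0.53,0,0],[0,0.13,-0.53,0,0],[0,0.13,-0.4,0,0],[0,0.07,-0.24,0,0],[0,0,0,0,0],[0,0,0,0,0]]}}

```text
time: 8.2
tool_pos: [409.8, 97.3, 184.9]
tcp_rot: [3.141, 0.001, 3.05]
contact_force: [0.8, 0.2, -1.5]
grip_width: 31.0
```

Run:
```python
from h import *
plan(416.3,100.9,82,3.06)
m=snap('wrist','w3')
m=snap('top','t3')
for l in ['bottle1','tray','tray_handle']: print(l,pin('top',l,m))
m=snap('side','s3')
for l in ['bottle1','tray','tray_handle']: print(l,pin('side',l,m))
```

```text
t 8.2 p [409.8  97.3 184.9] rot [3.141e+00 1.000e-03 3.050e+00] q [ 0.05  0.2   1.85  0.    1.09 -1.43] w 31.0
shift shares at current yaw [-0.12  0.08  2.06] at target yaw [-0.12  0.08  2.06] spin total share -0.006
bottle1 [(0.7, [647.0, 109.0, 5.0])]
tray [(0.56, [688.0, -105.0, 57.0])]
tray_handle []
bottle1 [(0.78, [409.0, 94.0, 105.0]), (0.63, [654.0, 113.0, -1.0])]
tray [(0.79, [453.0, 136.0, -1.0])]
tray_handle [(0.93, [463.0, 245.0, 71.0])]
```

View pics/w3.png

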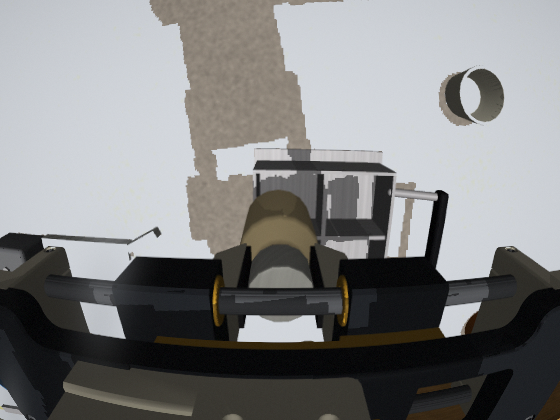

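View pics/s3.png

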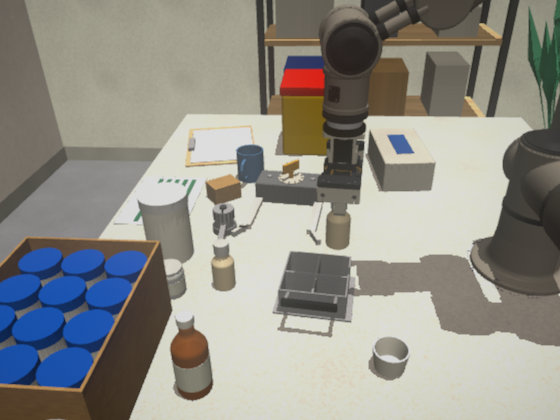

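Run:
```python
from h import *
import cv2
a=cv2.imread('pics/w3.png')[140:280,230:460]
cv2.imwrite('pics/w3z.png',cv2.resize(a,None,fx=3.4,fy=3.4,interpolation=cv2.INTER_CUBIC))
```

```text
(no output)
```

View pics/w3z.png

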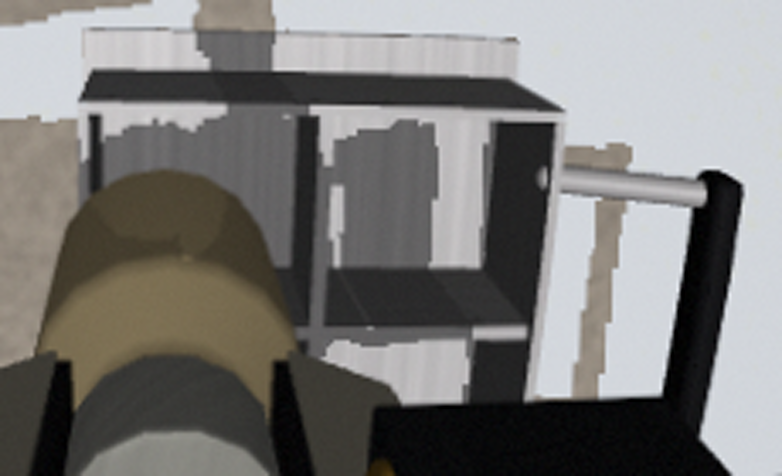

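Run:
```python
from h import *
m=bot.camera_model('wrist')
f=lambda a,b,z: pix('wrist',m,230+a/3.4-.4,140+b/3.4-.4,z)
A=f(79,102,60);B=f(565,112,60);T=f(312,106,60);X=f(316,330,60);E=f(525,330,60)
print(A,B,T,X,E); d=A-B; print(np.hypot(*d[:2]),np.degrees(np.arctan2(d[1],d[0])),np.hypot(*(X-T)[:2]))
d=X-E;print(np.degrees(np.arctan2(d[1],d[0])))
d=X-T;print(np.degrees(np.arctan2(d[1],d[0])))
```

```text
[379.3  75.3  60. ] [392.5 205.2  60. ] [385.7 135.6  60. ] [448.6 133.3  60. ] [455.  193.9  60. ]
130.5689473037138 -95.80228726511483 62.94203682754479
-96.02869184557508
-2.09414319177534
```

{"op": "servo_tool", "data": {"series": [[0,-0.06,0.05,0,0],[0,-0.06,0.05,0.2,0],[0,0,0,0.3,0],[0,0,0,0.2,0],[0,0,0,0,0]]}}

```text
time: 9.28
tool_pos: [415.4, 101.4, 148.8]
tcp_rot: [-3.141, -0.002, 3.05]
contact_force: [0.3, -0.1, -0.9]
grip_width: 31.6
```

Run:
```python
from h import *
plan(415.5,102.7,82,3.06)
m=snap('wrist','w4')
import cv2
a=cv2.imread('pics/w4.png')[120:320,180:460]
cv2.imwrite('pics/w4z.png',cv2.resize(a,None,fx=2.8,fy=2.8,interpolation=cv2.INTER_CUBIC))
```

```text
t 9.275 p [415.4 101.4 148.8] rot [-3.141e+00 -2.000e-03  3.050e+00] q [ 0.06  0.26  1.89  0.    1.   -1.42] w 31.6
shift shares at current yaw [0.   0.03 1.34] at target yaw [0.   0.03 1.34] spin total share -0.006
```

View pics/w4z.png

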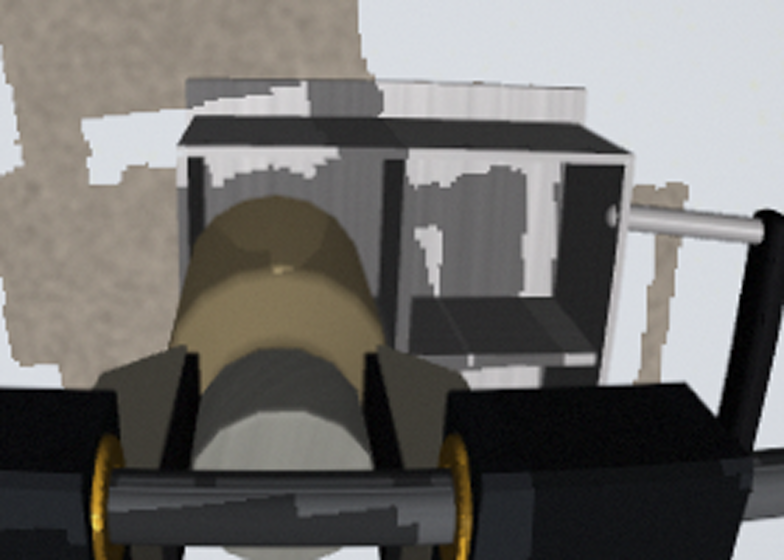

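{"op": "servo_tool", "data": {"series": [[0,0,0.02,0.15,0],[0,0,0,0.2,0],[0,0,0,0.2,0],[0,0,0,0.2,0],[0,0,0,0,0]]}}

```text
time: 9.95
tool_pos: [415.4, 102.3, 111.3]
tcp_rot: [-3.141, -0.002, 3.05]
contact_force: [-0.5, 0.1, -0.7]
grip_width: 31.4
```

{"op": "servo_tool", "data": {"series": [[0,0,0,0.2,0],[0,0,0,0.2,0],[0,0,0,0.1,0],[0,0,0,0,0]]}}

```text
time: 10.45
tool_pos: [415.8, 102.4, 86.8]
tcp_rot: [-3.142, -0.001, 3.05]
contact_force: [-0.0, -0.3, -1.2]
grip_width: 31.5
```

{"op": "servo_tool", "data": {"series": [[0,0,0,0.04,0],[0,0,0,0,0]]}}

```text
time: 10.7
tool_pos: [416.1, 102.4, 85.3]
tcp_rot: [3.141, 0.0, 3.05]
contact_force: [-0.4, 0.3, -2.2]
grip_width: 31.5
```

{"op": "servo_tool", "data": {"series": [[0,0,0,0.03,0],[0.6,0,0,0,0],[0.6,0,0,0,0],[0.6,0,0,0,0],[0.6,0,0,-0.3,0],[0.6,0,0,-0.4,0],[0.6,0,0,-0.6,0],[0.8,0,0,-0.7,0],[1,0,0,0,0]]}}

```text
time: 11.82
tool_pos: [417.6, 102.5, 186.0]
tcp_rot: [3.141, 0.006, 3.05]
contact_force: [-0.7, -0.1, 0.6]
grip_width: 70.6
```

Run:
```python
from h import *
plan(650,112,180,3.05)
m=snap('wrist','w5')
m=snap('side','s5')
for l in ['bottle1','tray','tray_handle']: print(l,pin('side',l,m))
```

```text
t 11.825 p [417.6 102.5 186. ] rot [3.141 0.006 3.05 ] q [ 0.06  0.21  1.84  0.    1.09 -1.42] w 70.6
shift shares at current yaw [-4.61  0.61  0.12] at target yaw [-4.61  0.61  0.12] spin total share 0.0
bottle1 [(0.93, [653.0, 113.0, -2.0]), (0.66, [417.0, 100.0, 5.0])]
tray [(0.83, [450.0, 133.0, -1.0])]
tray_handle [(0.71, [460.0, 244.0, 67.0])]
```

View pics/w5.png

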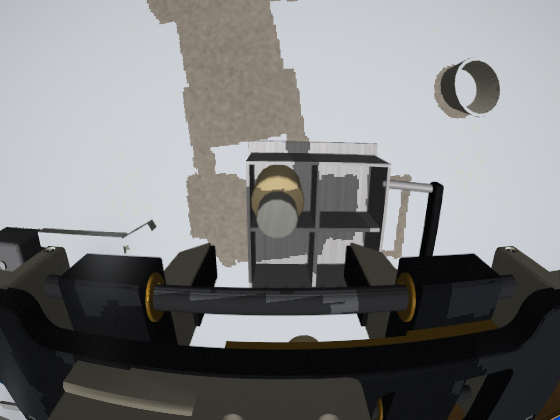

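Bottle 1 stands in its pocket (cap at (278,215)). Now bottle 2.

{"op": "servo_tool", "data": {"series": [[1,-0.3,0,0,0],[1,-0.55,0.1,0,0],[1,-0.55,0.1,0,0],[1,-0.55,0.1,0,0],[1,-0.55,0.1,0,0],[1,-0.55,0.1,0,0],[1,-0.55,0.1,0,0],[1,-0.55,0,0,0],[1,-0.43,0,0.1,0],[1,0,0,0,0],[1,0,0,0,0]]}}

```text
time: 13.45
tool_pos: [646.4, 111.3, 178.0]
tcp_rot: [-3.141, -0.001, 3.05]
contact_force: [0.3, -0.4, 0.5]
grip_width: 92.0
```

Run:
```python
from h import *
plan(650,112,80,3.05)
m=snap('wrist','w6')
print(pin('wrist','bottle1',m))
print(pin('wrist','tray',m))
```

```text
t 13.45 p [646.4 111.3 178. ] rot [-3.141e+00 -1.000e-03  3.050e+00] q [ 0.05  0.62  1.2   0.    1.32 -1.43] w 92.0
shift shares at current yaw [-0.07  0.02  1.96] at target yaw [-0.07  0.02  1.96] spin total share 0.0
[(0.96, [649.0, 116.0, 4.0])]
[(0.69, [450.0, 135.0, -1.0]), (0.15, [792.0, 7.0, 1.0])]
```

View pics/w6.png

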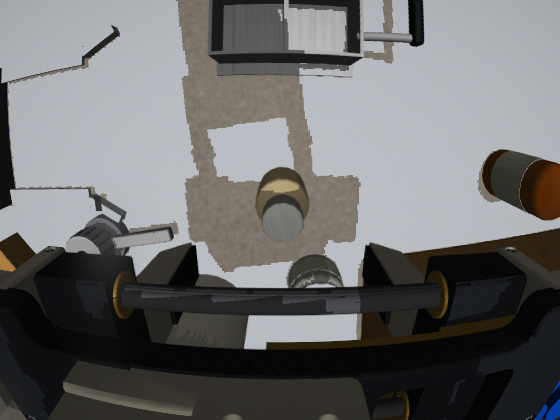

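Run:
```python
from h import *
m=bot.camera_model('wrist'); print(pix('wrist',m,283,222,110))
```

```text
[647.6 113.2 110. ]
```

{"op": "servo_tool", "data": {"series": [[1,-0.03,0.05,0.17,0],[1,0,0,0.4,0],[1,0,0,0.4,0],[1,0,0,0.4,0],[1,0,0,0.4,0],[1,0,0,0.2,0],[0,0,0,0,0],[0,0,0,0,0],[0,0,0,0,0],[0,0,0,0,0],[0,0,0,0,0],[0,0,0,0,0],[0,0,0,0,0],[0,0,0,0,0],[0,0,0,-0.3,0],[0,0,0,-0.5,0],[0,0,0,-0.5,0],[0,0,0,-0.5,0],[0,0,0,-0.2,0],[0,0,0,0,0]]}}

```text
time: 16.1
tool_pos: [648.8, 113.7, 181.0]
tcp_rot: [3.141, 0.001, 3.05]
contact_force: [0.8, 0.6, -2.3]
grip_width: 31.4
```

Run:
```python
from h import *
plan(481.3,96.5,180,3.05)
m=snap('wrist','w7')
print(pin('wrist','tray',m))
m=snap('top','t7')
for l in ['bottle1','tray','tray_handle']: print(l,pin('top',l,m))
m=snap('side','s7')
for l in ['bottle1','tray','tray_handle']: print(l,pin('side',l,m))
import cv2
a=cv2.imread('pics/t7.png')[215:305,165:285]
cv2.imwrite('pics/t7z.png',cv2.resize(a,None,fx=6,fy=6,interpolation=cv2.INTER_CUBIC))
```

```text
t 16.1 p [648.8 113.7 181. ] rot [3.141e+00 1.000e-03 3.050e+00] q [ 0.06  0.62  1.18  0.    1.33 -1.42] w 31.4
shift shares at current yaw [ 3.3  -0.65  0.02] at target yaw [ 3.3  -0.65  0.02] spin total share 0.0
[(0.96, [452.0, 134.0, -3.0])]
bottle1 [(0.61, [422.0, 96.0, 8.0]), (0.41, [648.0, 109.0, 106.0])]
tray []
tray_handle []
bottle1 [(0.79, [418.0, 99.0, 3.0]), (0.57, [650.0, 113.0, 100.0])]
tray [(0.98, [450.0, 133.0, -1.0])]
tray_handle [(0.75, [461.0, 244.0, 71.0])]
```

View pics/t7z.png

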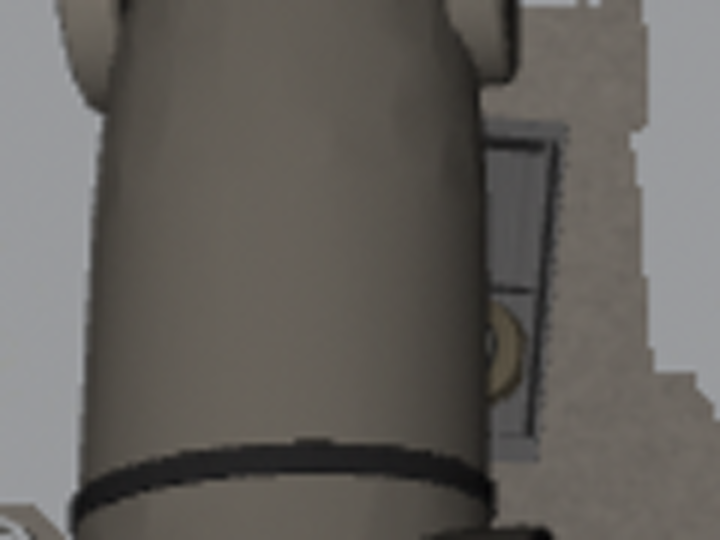

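View pics/s7.png

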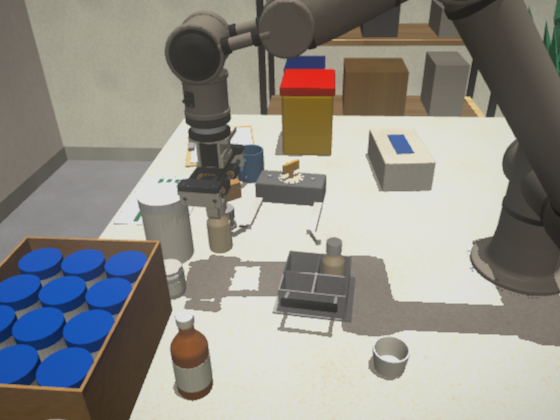

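{"op": "servo_tool", "data": {"series": [[0,0.2,-0.04,0,0],[0,0.45,-0.09,0,0],[0,0.5,-0.1,0,0],[0,0.5,-0.1,0,0],[0,0.5,-0.1,0,0],[0,0.5,-0.1,0,0],[0,0.4,-0.07,0,0],[0,0.25,-0.03,0,0],[0,0,0,0.3,0],[0,0,0,0.3,0],[0,0,0,0,0],[0,0,0,0,0]]}}

```text
time: 18.1
tool_pos: [481.7, 97.4, 150.8]
tcp_rot: [3.141, 0.001, 3.05]
contact_force: [0.4, 0.5, -0.6]
grip_width: 31.3
```

Run:
```python
from h import *
plan(481.3,97,84,3.05)
m=snap('wrist','w8')
import cv2
a=cv2.imread('pics/w8.png')[120:320,180:460]
cv2.imwrite('pics/w8z.png',cv2.resize(a,None,fx=2.8,fy=2.8,interpolation=cv2.INTER_CUBIC))
```

```text
t 18.1 p [481.7  97.4 150.8] rot [3.141e+00 1.000e-03 3.050e+00] q [ 0.04  0.36  1.73  0.    1.05 -1.44] w 31.3
shift shares at current yaw [ 0.01 -0.01  1.34] at target yaw [ 0.01 -0.01  1.34] spin total share 0.0
```

View pics/w8z.png

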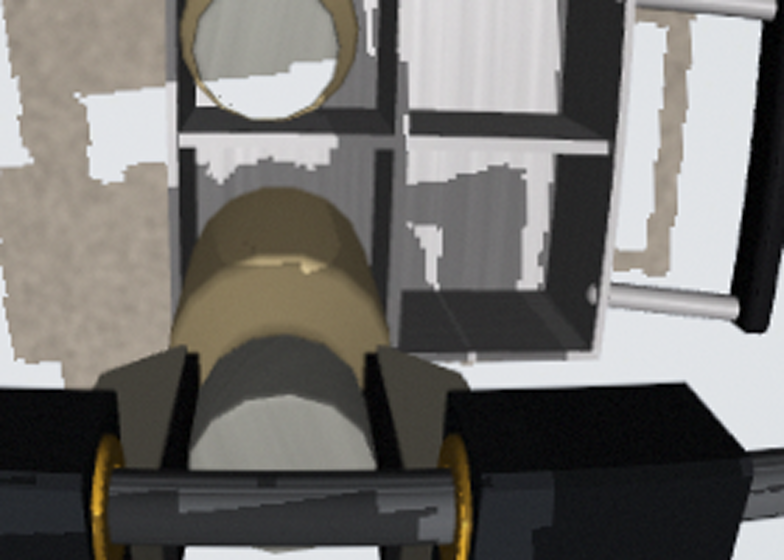

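{"op": "servo_tool", "data": {"series": [[0,0,0.02,0.15,0],[0,0,0,0.2,0],[0,0,0,0.2,0],[0,0,0,0.2,0],[0,0,0,0,0]]}}

```text
time: 18.77
tool_pos: [480.8, 98.4, 111.7]
tcp_rot: [-3.141, -0.002, 3.05]
contact_force: [0.0, -0.7, -0.7]
grip_width: 31.1
```

{"op": "servo_tool", "data": {"series": [[0,0,0,0.2,0],[0,0,0,0.2,0],[0,0,0,0.1,0],[0,0,0,0,0]]}}

```text
time: 19.27
tool_pos: [481.2, 98.3, 87.2]
tcp_rot: [-3.142, -0.001, 3.05]
contact_force: [-0.4, -0.3, -1.6]
grip_width: 31.4
```

{"op": "servo_tool", "data": {"series": [[0,0,0,0.06,0],[0,0,0,0,0],[0.6,0,0,0,0],[0.6,0,0,0,0],[0.6,0,0,0,0],[0.6,0,0,-0.3,0],[0.6,0,0,-0.4,0],[0.6,0,0,-0.6,0],[0.6,0,0,-0.7,0],[0.6,0,0,0,0]]}}

```text
time: 20.52
tool_pos: [483.0, 98.5, 187.2]
tcp_rot: [3.141, 0.006, 3.05]
contact_force: [-0.0, 0.3, -0.1]
grip_width: 55.0
```

Run:
```python
from h import *
plan(461.5,243,180,3.05)
m=snap('side','s9')
for l in ['bottle1','tray','tray_handle']: print(l,pin('side',l,m))
```

```text
t 20.525 p [483.   98.5 187.2] rot [3.141 0.006 3.05 ] q [ 0.05  0.32  1.68  0.    1.14 -1.43] w 55.0
shift shares at current yaw [0.69 2.84 0.14] at target yaw [0.69 2.84 0.14] spin total share 0.0
bottle1 [(0.97, [419.0, 100.0, 4.0]), (0.78, [483.0, 98.0, 0.0]), (0.24, [719.0, -271.0, -2.0])]
tray [(0.81, [450.0, 134.0, -5.0])]
tray_handle [(0.84, [461.0, 242.0, 69.0]), (0.19, [649.0, 385.0, -3.0])]
```

View pics/s9.png

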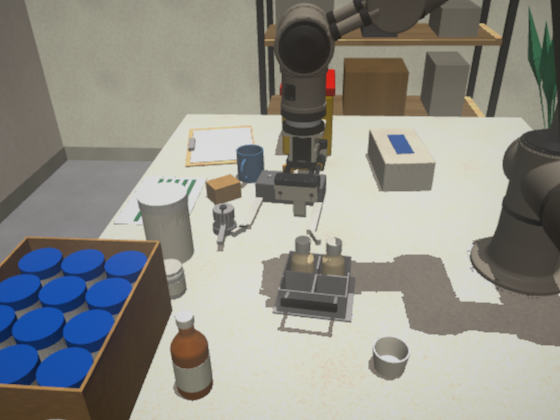

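Both bottles stand in the front pockets. Now the handle.

{"op": "servo_tool", "data": {"series": [[1,0.08,0.3,0,0],[1,0.13,0.5,0,0],[1,0.13,0.5,0,0],[1,0.13,0.5,0,0],[1,0.13,0.5,0,0],[1,0.09,0.4,0,0],[1,0,0.14,0.14,0],[1,0,0,0,0],[1,0,0,0,0]]}}

```text
time: 21.85
tool_pos: [460.0, 242.4, 177.4]
tcp_rot: [-3.141, -0.001, 3.05]
contact_force: [0.1, -1.2, 0.6]
grip_width: 91.9
```

Run:
```python
from h import *
plan(461.5,243,52,3.05)
m=snap('wrist','w10')
for l in ['tray','tray_handle']: print(l,pin('wrist',l,m))
m=snap('top','t10')
for l in ['tray','tray_handle','dock','collar_grip','key_grip','bottle1']: print(l,pin('top',l,m))
```

```text
t 21.85 p [460.  242.4 177.4] rot [-3.141e+00 -1.000e-03  3.050e+00] q [ 0.34  0.38  1.61 -0.    1.15 -1.14] w 91.9
shift shares at current yaw [-0.03  0.01  2.51] at target yaw [-0.03  0.01  2.51] spin total share -0.0
tray [(0.83, [451.0, 134.0, 3.0])]
tray_handle [(0.67, [462.0, 247.0, 73.0])]
tray [(0.56, [449.0, 133.0, -3.0])]
tray_handle [(0.77, [465.0, 242.0, 68.0]), (0.49, [533.0, -284.0, 99.0])]
dock [(0.6, [722.0, -274.0, 1.0])]
collar_grip [(0.96, [687.0, -106.0, 59.0])]
key_grip [(0.69, [531.0, -283.0, 97.0])]
bottle1 [(0.72, [477.0, 95.0, 9.0]), (0.49, [417.0, 98.0, 8.0])]
```

View pics/w10.png

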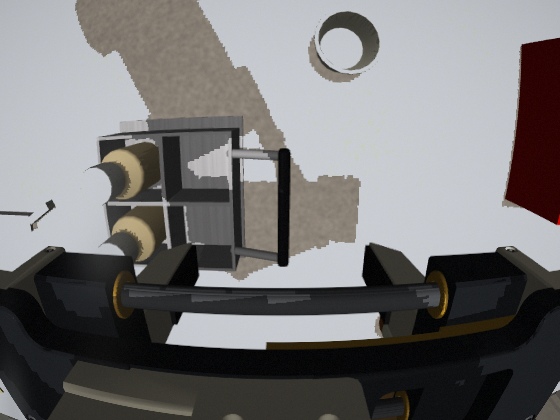

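View pics/t10.png

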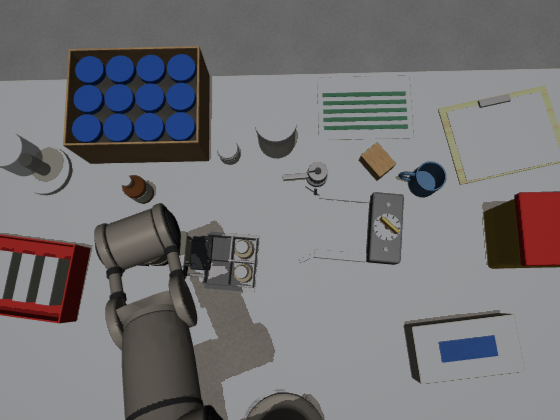

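Run:
```python
from h import *
m=bot.camera_model('wrist')
for u,v in((285,152),(283,264),(285,208)): print(pix('wrist',m,u,v,78))
```

```text
[413.7 250.6  78. ]
[511.6 240.3  78. ]
[460.1 246.6  78. ]
```

{"op": "servo_tool", "data": {"series": [[0.35,-0.04,0.04,0,0],[0.35,0,0,0.3,0],[0.35,0,0,0.4,0],[0.35,0,0,0.4,0],[0.35,0,0,0.3,0],[0.35,0,0,0,0],[0.35,0,0,0,0]]}}

```text
time: 23.22
tool_pos: [462.6, 244.9, 108.1]
tcp_rot: [3.141, 0.001, 3.05]
contact_force: [-0.0, 0.5, -0.6]
grip_width: 32.5
```

Run:
```python
from h import *
m=snap('wrist','w11'); print(bot.get_obs()['grip_width'])
```

```text
32.85598901437364
```

View pics/w11.png

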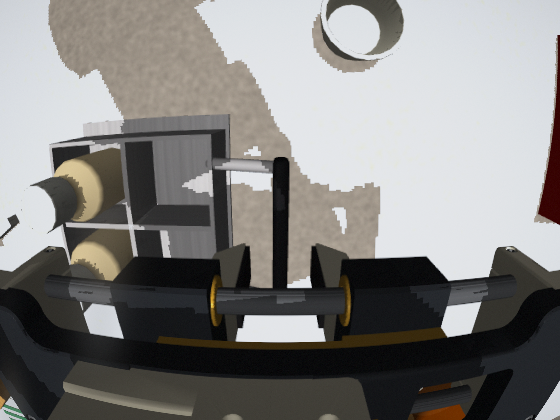

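Handle bar (280,220) lies between the fingers (240 and 325). Descend and close.

{"op": "servo_tool", "data": {"series": [[0.35,0,0,0.3,0],[0.35,0,0,0.4,0],[0.35,0,0,0.36,0],[0.35,0,0,0,0],[0,0,0,0,0],[0,0,0,0,0],[0,0,0,0,0],[0,0,0,0,0],[0,0,0,0,0]]}}

```text
time: 24.4
tool_pos: [462.6, 244.9, 55.3]
tcp_rot: [3.141, 0.001, 3.05]
contact_force: [-0.2, -0.0, 6.0]
grip_width: 9.7
```

Run:
```python
from h import *
m=snap('wrist','w12'); print(bot.get_obs()['grip_width'],bot.get_obs()['contact_force'])
m=snap('side','s12')
for l in ['tray','tray_handle','collar_grip','key_grip']: print(l,pin('side',l,m))
```

```text
9.906585831712798 [-1.0836997  -0.30037599  6.38120403]
tray [(0.85, [453.0, 136.0, -2.0])]
tray_handle []
collar_grip [(0.56, [687.0, -105.0, 53.0])]
key_grip [(0.69, [687.0, -106.0, 52.0]), (0.64, [715.0, -273.0, -3.0]), (0.53, [532.0, -284.0, 94.0])]
```

View pics/w12.png

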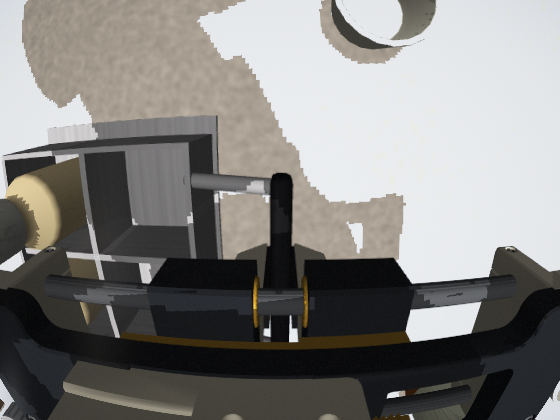

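{"op": "servo_tool", "data": {"series": [[0,-0.05,-0.04,0,0],[0,-0.1,-0.08,0,0.006],[0,-0.2,-0.16,0,0.006],[0,-0.25,-0.2,0,0],[0,-0.25,-0.2,0,0],[0,-0.25,-0.2,0,0],[0,-0.25,-0.2,0,0],[0,-0.25,-0.2,0,0],[0,-0.25,-0.2,0,0],[0,-0.25,-0.2,0,0],[0,-0.25,-0.18,0,0],[0,-0.12,-0.1,0,0],[0,-0.05,-0.03,0,0],[0,0,0,0,0],[0,0,0,0,0]]}}

```text
time: 26.58
tool_pos: [576.3, 133.0, 55.4]
tcp_rot: [3.14, -0.001, 3.031]
contact_force: [-3.4, 2.2, 7.1]
grip_width: 10.2
```

Run:
```python
from h import *
plan(577,133.2,55,3.032); o=bot.get_obs(); print(o['contact_force'],o['moment'])
m=snap('side','s13')
for l in ['tray','tray_handle','collar_grip','key_grip','dock']: print(l,pin('side',l,m))
m=snap('top','t13')
for l in ['tray','tray_handle','collar_grip','key_grip','dock']: print(l,pin('top',l,m))
```

```text
t 26.575 p [576.3 133.   55.4] rot [ 3.140e+00 -1.000e-03  3.031e+00] q [ 0.1   0.64  1.54  0.    0.96 -1.36] w 10.2
shift shares at current yaw [-0.01  0.01  0.01] at target yaw [-0.01  0.01  0.01] spin total share -0.001
[-3.40027568  2.19853454  7.05802802] [ 0.45483842  0.5573373  -0.41896021]
tray []
tray_handle [(0.92, [576.0, 128.0, 71.0])]
collar_grip [(0.96, [686.0, -104.0, 54.0]), (0.2, [795.0, 10.0, -1.0])]
key_grip [(0.45, [529.0, -283.0, 93.0])]
dock []
tray [(0.85, [560.0, 19.0, 0.0])]
tray_handle [(0.35, [793.0, 2.0, -4.0])]
collar_grip [(0.56, [685.0, -105.0, 59.0])]
key_grip [(0.64, [534.0, -282.0, 98.0])]
dock [(0.29, [659.0, -402.0, -1.0])]
```

View pics/s13.png

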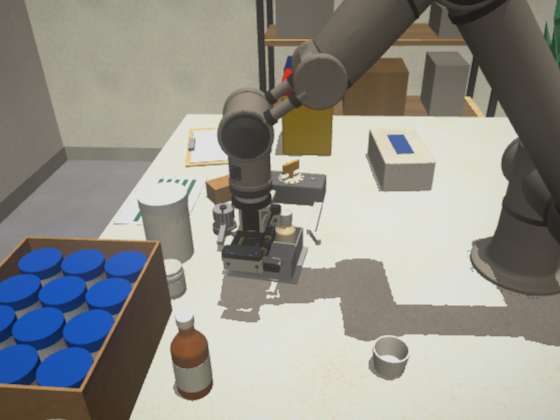

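View pics/t13.png

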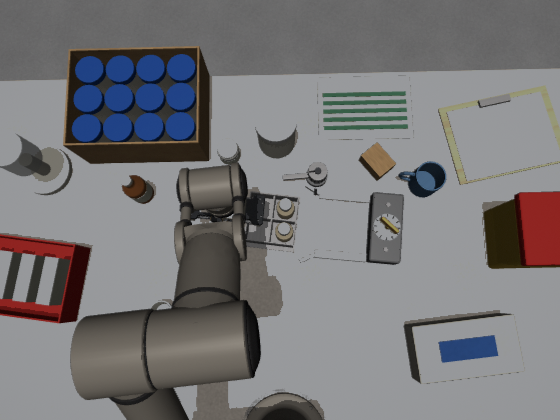

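Run:
```python
import cv2
a=cv2.imread('pics/t13.png')[165:285,235:415]
cv2.imwrite('pics/t13z.png',cv2.resize(a,None,fx=4.4,fy=4.4,interpolation=cv2.INTER_CUBIC))
```

```text
(no output)
```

View pics/t13z.png

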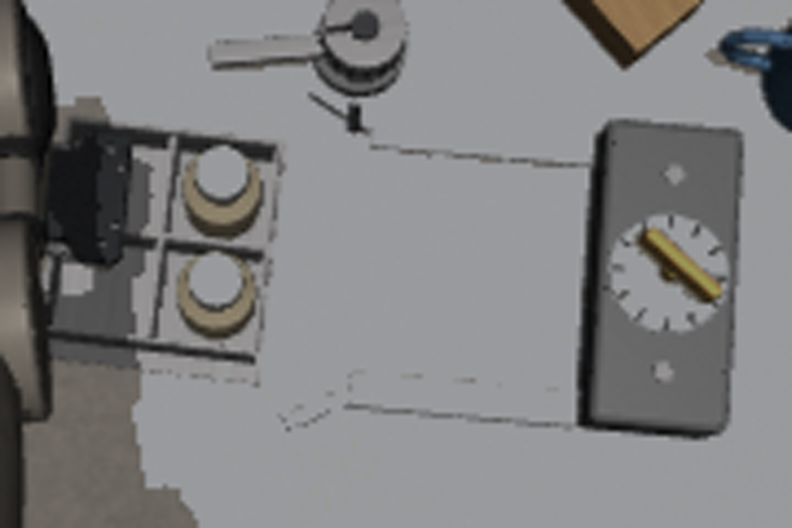

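Run:
```python
from h import *
m=bot.camera_model('top')
f=lambda a,b,z: pix('top',m,235+a/4.4-.4,165+b/4.4-.4,z)
for P,Q,z in(((372,146),(590,165),13),((350,407),(578,427),10),((590,430),(608,122),60),((725,436),(742,132),60)):
    a,b=f(*P,z),f(*Q,z);d=b-a;print(a,b,np.degrees(np.arctan2(d[1],d[0])))
th=np.radians(-96.3);ex=np.array([np.cos(th),np.sin(th)]);ey=np.array([-ex[1],ex[0]]);o=np.array([543.4,-171.])
def g(x,y,z):
    p=o+x*ex+y*ey; T=np.linalg.inv(m['world_from_camera']);c=T@[p[0],p[1],z,1];K=np.array(m['mtx'])
    u=K[0,0]*c[0]/-c[2]+K[0,2];v=K[1,1]*-c[1]/-c[2]+K[1,2];return ((u+.4-235)*4.4).round(),((v+.4-165)*4.4).round()
for q in((-69,71,15),(71,71,15),(-69,-71,15),(71,-71,15),(-69,-81,0),(71,-81,0),(-69,81,15),(-69,-91,15),(71,-91,0),(113,0,80),(113,0,108),(-81,135,64)): print(q,g(*q))
```

```text
[ 622.2 -111.6   13. ] [ 607.1 -248.3   13. ] -96.30338701063938
[458.2 -92.9  10. ] [ 443.1 -233.4   10. ] -96.13422155958
[ 437.9 -232.1   60. ] [ 624.6 -252.2   60. ] -6.144758769909035
[ 432.8 -312.    60. ] [ 616.7 -333.2   60. ] -6.576031778056264
(-69, 71, 15) (np.float64(370.0), np.float64(146.0))
(71, 71, 15) (np.float64(592.0), np.float64(166.0))
(-69, -71, 15) (np.float64(352.0), np.float64(370.0))
(71, -71, 15) (np.float64(578.0), np.float64(391.0))
(-69, -81, 0) (np.float64(349.0), np.float64(389.0))
(71, -81, 0) (np.float64(573.0), np.float64(409.0))
(-69, 81, 15) (np.float64(371.0), np.float64(131.0))
(-69, -91, 15) (np.float64(350.0), np.float64(403.0))
(71, -91, 0) (np.float64(572.0), np.float64(425.0))
(113, 0, 80) (np.float64(674.0), np.float64(268.0))
(113, 0, 108) (np.float64(684.0), np.float64(262.0))
(-81, 135, 64) (np.float64(364.0), np.float64(27.0))
```

Run:
```python
from h import *
m=bot.camera_model('top')
th=np.radians(-96.3);ex=np.array([np.cos(th),np.sin(th)]);ey=np.array([-ex[1],ex[0]]);o=np.array([543.4,-171.])
def g(x,y,z):
    p=o+x*ex+y*ey; T=np.linalg.inv(m['world_from_camera']);c=T@[p[0],p[1],z,1];K=np.array(m['mtx'])
    u=K[0,0]*c[0]/-c[2]+K[0,2];v=K[1,1]*-c[1]/-c[2]+K[1,2];return float(((u+.4-235)*4.4).round(1)),float(((v+.4-165)*4.4).round(1))
t=-195
for q in((t,0,60),(t+65,0,60),(t+65,65,60),(t+65,-65,60),(t,65,60),(t,-65,60),(t+69,78,4),(t+69,-78,4)): print(q,g(*q))
import cv2
a=cv2.imread('pics/t13.png')[185:260,240:305]
cv2.imwrite('pics/t13y.png',cv2.resize(a,None,fx=8,fy=8,interpolation=cv2.INTER_CUBIC))
f=lambda a:(round((a[0]/4.4-5)*8),round((a[1]/4.4-20)*8))
for q in((t,0,60),(t+65,0,60),(t+65,65,60),(t+65,-65,60),(t,65,60),(t,-65,60),(t+69,78,4),(t+69,-78,4)): print(q,f(g(*q)))
```

```text
(-195, 0, 60) (158.1, 228.0)
(-130, 0, 60) (265.1, 237.5)
(-130, 65, 60) (274.3, 132.6)
(-130, -65, 60) (255.7, 344.1)
(-195, 65, 60) (168.2, 123.4)
(-195, -65, 60) (147.9, 334.4)
(-126, 78, 4) (280.5, 131.3)
(-126, -78, 4) (259.2, 375.0)
(-195, 0, 60) (247, 255)
(-130, 0, 60) (442, 272)
(-130, 65, 60) (459, 81)
(-130, -65, 60) (425, 466)
(-195, 65, 60) (266, 64)
(-195, -65, 60) (229, 448)
(-126, 78, 4) (470, 79)
(-126, -78, 4) (431, 522)
```

View pics/t13y.png

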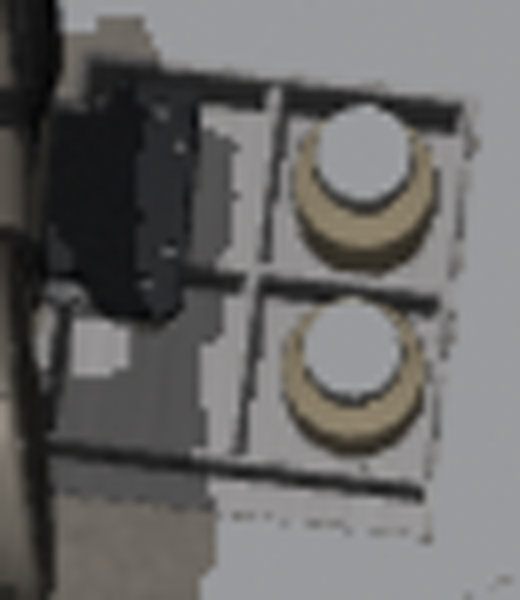

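{"op": "servo_tool", "data": {"series": [[0,-0.04,0,0,-0.014],[0,0,0,0,0],[0,0,0,0,0]]}}

```text
time: 27.55
tool_pos: [577.8, 132.3, 55.4]
tcp_rot: [3.141, -0.002, 3.053]
contact_force: [-5.4, 1.0, 8.4]
grip_width: 9.9
```

Run:
```python
from h import *
plan(577,133.2,55,3.032)
m=snap('top','t14')
import cv2
a=cv2.imread('pics/t14.png')[185:260,240:305]
cv2.imwrite('pics/t14y.png',cv2.resize(a,None,fx=8,fy=8,interpolation=cv2.INTER_CUBIC))
```

```text
t 27.55 p [577.8 132.3  55.4] rot [ 3.141e+00 -2.000e-03  3.053e+00] q [ 0.1   0.64  1.54  0.    0.96 -1.39] w 9.9
shift shares at current yaw [0.02 0.02 0.01] at target yaw [0.02 0.02 0.01] spin total share 0.013
```

View pics/t14y.png

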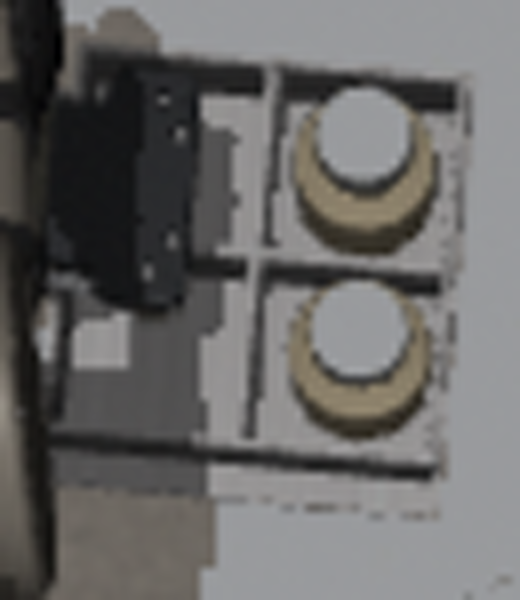

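{"op": "servo_tool", "data": {"series": [[0,0.02,-0.1,0,0],[0,0.0,-0.2,0,0],[0,0.01,-0.25,0,0],[0,0.01,-0.25,0,0],[0,0.0,-0.25,0,0],[0,0.01,-0.25,0,0],[0,0,-0.2,0,0],[0,0,0,0,0]]}}

```text
time: 28.6
tool_pos: [569.6, 57.7, 55.4]
tcp_rot: [3.141, 0.0, 3.053]
contact_force: [-1.7, 1.5, 6.0]
grip_width: 9.4
```

{"op": "servo_tool", "data": {"series": [[0,0.01,-0.2,0,0],[0,0.0,-0.2,0,0],[0,0.0,-0.2,0,0],[0,0.01,-0.2,0,0],[0,0.0,0,0,0]]}}

```text
time: 29.22
tool_pos: [565.1, 18.0, 55.4]
tcp_rot: [3.141, 0.001, 3.053]
contact_force: [-1.2, 1.7, 7.0]
grip_width: 9.6
```

Run:
```python
from h import *
plan(555.6,-60.7,55,3.032); o=bot.get_obs(); print(o['contact_force'],o['moment'])
m=snap('top','t15')
import cv2
a=cv2.imread('pics/t15.png')[165:285,235:415]
cv2.imwrite('pics/t15z.png',cv2.resize(a,None,fx=4.4,fy=4.4,interpolation=cv2.INTER_CUBIC))
```

```text
t 29.225 p [565.1  18.   55.4] rot [3.141e+00 1.000e-03 3.053e+00] q [-0.1   0.6   1.62  0.    0.92 -1.59] w 9.6
shift shares at current yaw [ 0.05 -1.58  0.01] at target yaw [ 0.02 -1.58  0.01] spin total share 0.013
[-1.22560933  1.7194803   6.99159467] [ 0.32735447  0.26613683 -0.17792653]
```

View pics/t15z.png

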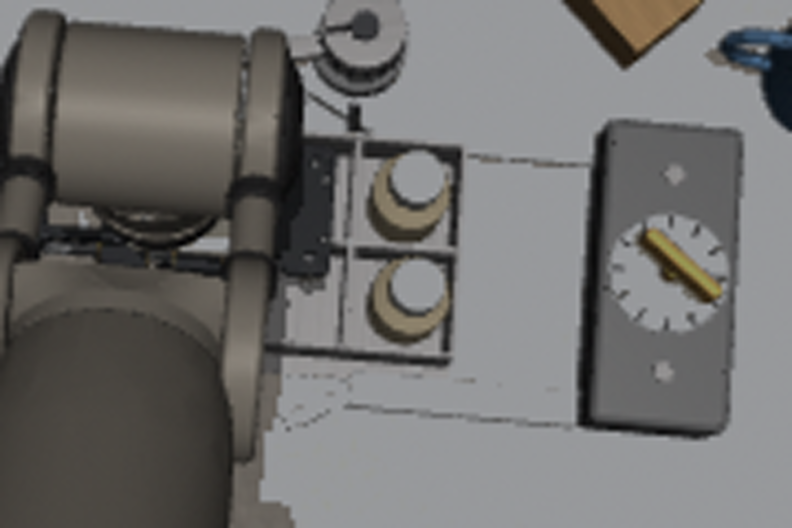

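{"op": "servo_tool", "data": {"series": [[0,0.0,-0.2,0,0],[0,0.01,-0.2,0,0],[0,0.0,-0.2,0,0],[0,0.01,-0.2,0,0],[0,0.0,-0.2,0,0],[0,0.01,-0.2,0,0],[0,0.0,0,0,0]]}}

```text
time: 30.15
tool_pos: [558.3, -41.7, 55.3]
tcp_rot: [3.141, 0.0, 3.053]
contact_force: [-1.8, 0.9, 5.6]
grip_width: 10.1
```

{"op": "servo_tool", "data": {"series": [[0,0.0,-0.12,0,0],[0,0,-0.1,0,0],[0,0.0,-0.08,0,0],[0,0.0,0,0,0]]}}

```text
time: 30.65
tool_pos: [557.1, -55.7, 55.3]
tcp_rot: [3.14, 0.0, 3.053]
contact_force: [-0.9, 5.1, 5.9]
grip_width: 10.0
```

{"op": "servo_tool", "data": {"series": [[0,0.0,-0.04,0,0],[0,0,-0.04,0,0],[0,0.0,0,0,0]]}}

```text
time: 31.02
tool_pos: [556.7, -59.3, 55.3]
tcp_rot: [3.139, 0.0, 3.053]
contact_force: [-1.1, 6.9, 8.1]
grip_width: 10.1
```

Run:
```python
from h import *
plan(555.6,-60.7,55,3.032); o=bot.get_obs(); print(o['contact_force'],o['moment'])
m=snap('top','t16')
import cv2
a=cv2.imread('pics/t16.png')[165:285,235:415]
cv2.imwrite('pics/t16z.png',cv2.resize(a,None,fx=4.4,fy=4.4,interpolation=cv2.INTER_CUBIC))
```

```text
t 31.025 p [556.7 -59.3  55.3] rot [3.139 0.    3.053] q [-0.24  0.59  1.64  0.    0.91 -1.73] w 10.1
shift shares at current yaw [ 0.02 -0.03  0.01] at target yaw [ 0.02 -0.03  0.01] spin total share 0.013
[-1.13570954  6.8698464   8.10305624] [ 1.12636617  0.15303114 -0.24265373]
```

View pics/t16z.png

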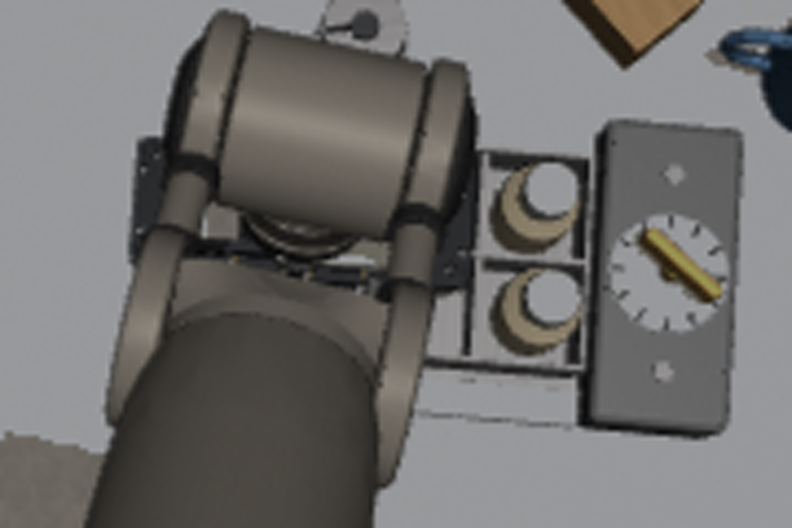

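{"op": "servo_tool", "data": {"series": [[0,0.0,-0.04,0,0],[0,0,-0.04,0,0],[0,0.0,0,0,0]]}}

```text
time: 31.45
tool_pos: [557.6, -61.5, 55.5]
tcp_rot: [3.137, 0.003, 3.052]
contact_force: [4.5, 16.4, 4.5]
grip_width: 10.0
```

{"op": "servo_tool", "data": {"series": [[0,0.0,0.03,0,0],[0.3,0,0,0,0],[0.35,0.0,0,0,0],[0.35,0,0,0,0],[0.35,0,0,-0.3,0],[0.35,0,0,-0.5,0],[0.35,0,0,-0.6,0],[0.35,0,0,-0.6,0],[0.35,0,0,-0.2,0],[0.35,0,0,0,0]]}}

```text
time: 32.7
tool_pos: [556.5, -63.4, 165.2]
tcp_rot: [-3.141, 0.001, 3.053]
contact_force: [0.6, 0.5, -0.6]
grip_width: 32.3
```

Run:
```python
from h import *
plan(686.5,-105.3,166,2.0); o=bot.get_obs(); print(o['contact_force'])
m=snap('wrist','w17')
print(pin('wrist','tray',m),pin('wrist','tray_handle',m),pin('wrist','collar_grip',m))
m=snap('side','s17')
for l in ['bottle1','tray','tray_handle','collar_grip','key_grip','dock']: print(l,pin('side',l,m))
```

```text
t 32.7 p [556.5 -63.4 165.2] rot [-3.141e+00  1.000e-03  3.053e+00] q [-0.25  0.46  1.52  0.    1.16 -1.73] w 32.3
shift shares at current yaw [-2.66 -0.6  -0.02] at target yaw [-1.84  2.01 -0.02] spin total share 0.67
[ 0.59591576  0.47010494 -0.58822035]
[(0.64, [546.0, -171.0, 0.0])] [(0.82, [556.0, -61.0, 71.0])] [(0.57, [685.0, -106.0, 50.0])]
bottle1 [(0.9, [511.0, -204.0, 3.0]), (0.64, [686.0, -102.0, 53.0]), (0.49, [578.0, -207.0, 4.0])]
tray [(0.24, [577.0, -209.0, 3.0])]
tray_handle [(0.95, [556.0, -63.0, 70.0])]
collar_grip [(0.61, [684.0, -105.0, 52.0])]
key_grip [(0.7, [531.0, -286.0, 94.0]), (0.37, [555.0, -61.0, 70.0])]
dock [(0.51, [531.0, -284.0, 94.0])]
```

View pics/w17.png

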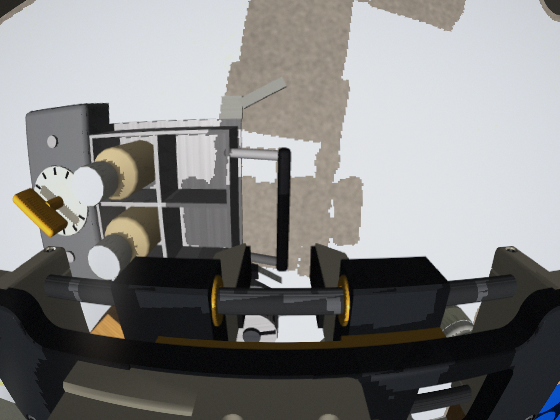

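View pics/s17.png

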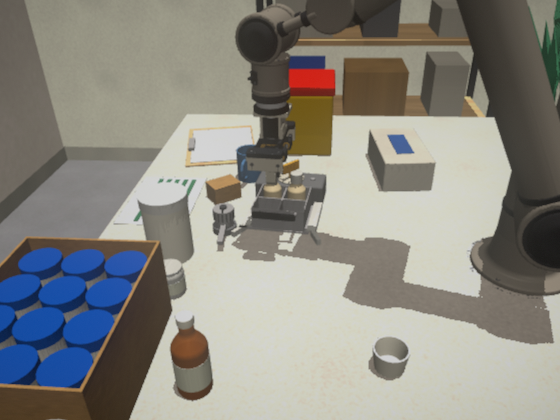

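Tray is home (handle at (284,210)), both bottles standing. Now over to the collar.

{"op": "servo_tool", "data": {"series": [[0.6,0,0,0,-0.08],[0.8,0,0,0,-0.077],[1,-0.25,-0.13,0,0],[1,-0.36,-0.18,0,0],[1,-0.36,-0.18,0,0],[1,-0.36,-0.18,0,0],[1,-0.36,-0.18,0,0],[1,-0.36,-0.18,0,0],[1,-0.25,-0.13,0,0],[1,-0.12,-0.08,0,0],[1,0,0,0.3,0],[1,0,0,0.3,0],[1,0,0,0,0],[1,0,0,0,0]]}}

```text
time: 35.0
tool_pos: [685.6, -105.4, 134.8]
tcp_rot: [3.142, 0.0, -2.983]
contact_force: [0.6, 0.3, -0.4]
grip_width: 91.8
```

Run:
```python
from h import *
plan(686,-105.3,38,3.3); o=bot.get_obs(); print(o['contact_force'])
m=snap('wrist','w18')
print(pin('wrist','tray',m),pin('wrist','tray_handle',m),pin('wrist','collar_grip',m))
```

```text
t 35.0 p [ 685.6 -105.4  134.8] rot [ 3.142  0.    -2.983] q [-0.26  0.73  1.12  0.    1.3  -1.99] w 91.8
shift shares at current yaw [-0.01  0.    1.94] at target yaw [-0.01  0.    1.94] spin total share -0.0
[ 0.55508673  0.26231599 -0.37358112]
[(0.65, [546.0, -173.0, -0.0]), (0.26, [716.0, -271.0, -2.0])] [(0.57, [556.0, -62.0, 74.0])] [(0.64, [685.0, -105.0, 53.0])]
```

View pics/w18.png

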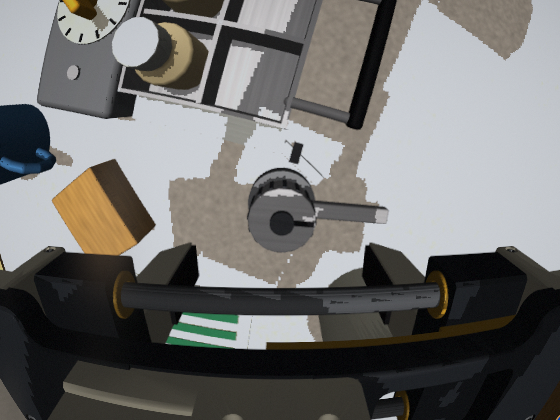

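{"op": "servo_tool", "data": {"series": [[1,0,0,0.3,0],[1,0,0,0.4,0],[1,0,0,0.4,0],[1,0,0,0.4,0],[1,0,0,0.4,0],[1,0,0,0.02,0],[0,0,0,0,0],[0,0,0,0,0],[0,0,0,0,0],[0,0,0,0,0],[0,0,0,0,0],[0,0,0,0,0]]}}

```text
time: 36.7
tool_pos: [685.6, -104.5, 39.0]
tcp_rot: [3.14, 0.0, -2.983]
contact_force: [-1.2, 5.1, 3.1]
grip_width: 51.6
```

{"op": "servo_tool", "data": {"series": [[0,0,0.015,0,-0.05],[0,0,0,0,-0.09],[0,0,0,0,-0.09],[0,0,0,0,-0.09],[0,0,0,0,-0.09],[0,0,0,0,-0.09],[0,0,0,0,0],[0,0,0,0,0]]}}

```text
time: 37.7
tool_pos: [686.3, -105.6, 39.1]
tcp_rot: [-3.139, 0.0, -2.201]
contact_force: [4.7, -3.7, 0.6]
grip_width: 51.5
```

Run:
```python
from h import *
plan(686,-105.3,38,3.3+.8); o=bot.get_obs(); print(o['contact_force'],o['moment'])
m=snap('side','s19')
```

```text
t 37.7 p [ 686.3 -105.6   39.1] rot [-3.139  0.    -2.201] q [-0.26  0.82  1.21 -0.    1.11 -2.77] w 51.5
shift shares at current yaw [-0.    0.01  0.02] at target yaw [-0.    0.01  0.02] spin total share -0.011
[ 4.74404114 -3.70277523  0.5722169 ] [-0.26102192 -0.26005754  0.047792  ]
```

View pics/s19.png

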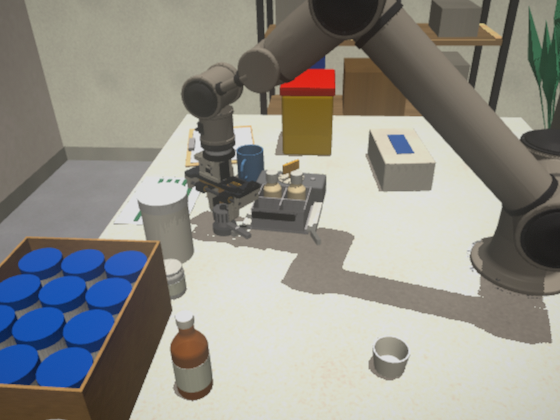

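{"op": "servo_tool", "data": {"series": [[1,0,0,0,0],[1,0,0,0,0],[1,0,0,0,0],[1,0,0,0,0],[1,0,0,0,0.05],[1,0,0,0,0.09],[1,0,0,0,0.09],[1,0,0,0,0.09],[1,0,0,0,0.09],[1,0,0,0,0.09],[1,0,0,0,0],[0,0,0,0,0],[0,0,0,0,0],[0,0,0,0,0],[0,0,0,0,0],[0,0,0,0,0],[0,0,0,0,0]]}}

```text
time: 39.88
tool_pos: [685.5, -104.5, 38.7]
tcp_rot: [3.141, -0.0, -2.983]
contact_force: [-0.8, 0.8, -0.0]
grip_width: 51.4
```

{"op": "servo_tool", "data": {"series": [[0,0,0,0,-0.05],[0,0,0,0,-0.09],[0,0,0,0,-0.09],[0,0,0,0,-0.09],[0,0,0,0,-0.09],[0,0,0,0,-0.06],[0,0,0,0,0]]}}

```text
time: 40.75
tool_pos: [686.0, -106.0, 38.7]
tcp_rot: [-3.14, -0.0, -2.246]
contact_force: [2.9, -3.9, -2.3]
grip_width: 51.2
```

Run:
```python
from h import *
plan(686,-105.3,38,3.3+.8); o=bot.get_obs(); print(o['contact_force'],o['moment'])
```

```text
t 40.75 p [ 686.  -106.    38.7] rot [-3.14  -0.    -2.246] q [-0.26  0.82  1.21 -0.    1.11 -2.73] w 51.2
shift shares at current yaw [-0.01  0.01  0.01] at target yaw [-0.01  0.01  0.01] spin total share -0.04
[ 2.92060821 -3.86628754 -2.2580222 ] [-0.63464897 -0.32790448  0.02696137]
```

{"op": "servo_tool", "data": {"series": [[0,0,0,0,-0.04],[0,0,0,0,-0.03],[0,0,0,0,0]]}}

```text
time: 41.12
tool_pos: [686.2, -106.1, 38.6]
tcp_rot: [-3.139, -0.0, -2.138]
contact_force: [3.2, -5.8, -3.2]
grip_width: 51.2
```

Run:
```python
from h import *
plan(686,-105.3,38,3.3+.8); o=bot.get_obs(); print(o['contact_force'],o['moment'])
```

```text
t 41.125 p [ 686.2 -106.1   38.6] rot [-3.139 -0.    -2.138] q [-0.26  0.82  1.21 -0.    1.11 -2.84] w 51.2
shift shares at current yaw [-0.01  0.01  0.01] at target yaw [-0.01  0.01  0.01] spin total share 0.029
[ 3.1819937  -5.77161842 -3.22930673] [-0.72419181 -0.42866457 -0.66950174]
```

Moment z jumped to −0.67 N·m, so it is against the stop. Releasing and going up to check.

{"op": "servo_tool", "data": {"series": [[0,0,0,0,0.015],[1,0,0,0,0],[1,0,0,0,0],[1,0,0,0,0],[1,0,0,0,0],[1,0,0,-0.4,0],[1,0,0,-0.6,0],[1,0,0,-0.7,0],[1,0,0,-0.7,0],[1,0,0,-0.5,0],[1,0,0,0,0]]}}

```text
time: 42.5
tool_pos: [686.9, -105.0, 187.7]
tcp_rot: [-3.135, 0.002, -2.159]
contact_force: [0.8, -0.5, -0.4]
grip_width: 91.4
```

Run:
```python
from h import *
plan(531,-283.3,190,2.8); o=bot.get_obs(); print(o['contact_force'])
m=snap('wrist','w20')
m=snap('top','t20')
import cv2
a=cv2.imread('pics/t20.png')[165:285,235:415]
cv2.imwrite('pics/t20z.png',cv2.resize(a,None,fx=4.4,fy=4.4,interpolation=cv2.INTER_CUBIC))
```

```text
t 42.5 p [ 686.9 -105.   187.7] rot [-3.135e+00  2.000e-03 -2.159e+00] q [-0.26  0.69  1.05  0.    1.4  -2.82] w 91.4
shift shares at current yaw [ 4.7   0.62 -0.05] at target yaw [ 1.74 -4.4  -0.05] spin total share 0.843
[ 0.82209466 -0.46202488 -0.43556763]
```

View pics/w20.png

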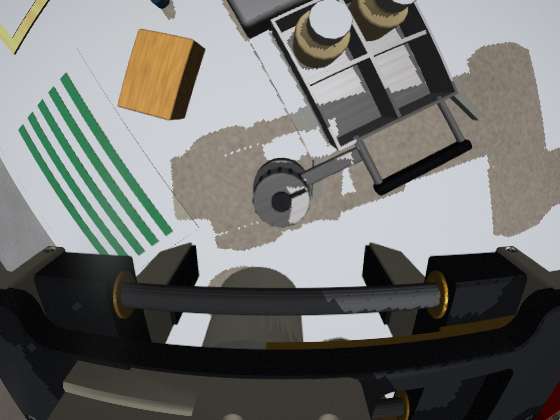

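View pics/t20z.png

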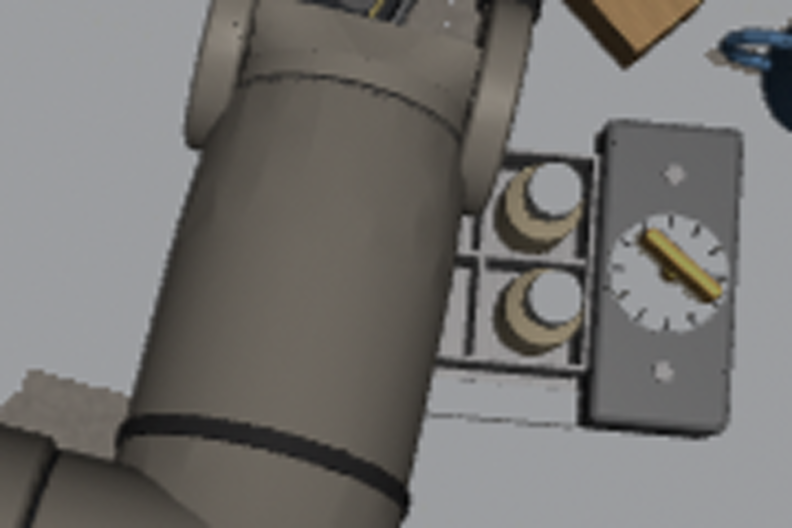

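Collar tongue lies across behind the tray (wrist pic, from (282,200) to (360,155), parallel to the handle). Next the key; blade in the zoom runs from (648,235) to (714,294).

{"op": "servo_tool", "data": {"series": [[0.6,0,0,0,0.104],[0.6,0.25,0,0,0],[0.45,0.4,-0.02,0,0],[0.45,0.5,-0.02,0,0],[0.45,0.5,-0.02,0,0],[0.45,0.5,-0.02,0,0],[0.45,0.5,-0.02,0,0],[0.45,0.5,-0.02,0,0],[0.45,0.5,-0.02,0,0],[0.45,0.5,-0.02,0,0],[0.45,0.4,0,0,0],[0.45,0.18,0,0,0],[0.45,0,0,0,0],[0.45,0,0,0,0]]}}

```text
time: 44.35
tool_pos: [530.4, -282.6, 183.7]
tcp_rot: [-3.142, 0.0, -2.321]
contact_force: [-0.8, 0.8, 0.4]
grip_width: 40.9
```

Run:
```python
from h import *
plan(531,-283.3,78,3.96); o=bot.get_obs(); print(o['contact_force'])
m=snap('wrist','w21')
print(pin('wrist','key_grip',m),pin('wrist','tray',m))
```

```text
t 44.35 p [ 530.4 -282.6  183.7] rot [-3.142  0.    -2.321] q [-0.62  0.52  1.37  0.    1.26 -3.01] w 40.9
shift shares at current yaw [ 0.   -0.02  2.11] at target yaw [ 0.   -0.02  2.11] spin total share 0.001
[-0.75419614  0.77167304  0.36493911]
[(0.8, [537.0, -285.0, 98.0])] []
```

View pics/w21.png

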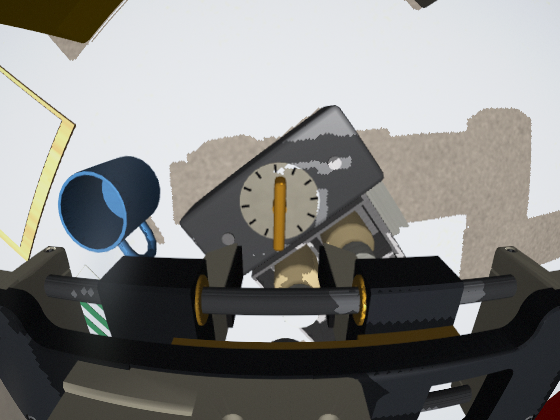

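Blade runs (280,177)–(279,249), straight along the tool's x: aligned.

Run:
```python
from h import *
m=bot.camera_model('wrist')
print(pix('wrist',m,280.5,178,108),pix('wrist',m,279.5,249,108),pix('wrist',m,280,204,80))
```

```text
[ 509.  -304.6  108. ] [ 548.2 -263.6  108. ] [ 528.4 -284.3   80. ]
```

{"op": "servo_tool", "data": {"series": [[0.45,0.01,0,0.4,0],[0.45,0,0,0.5,0],[0.45,0,0,0.5,0],[0.45,0,0,0.4,0],[0.45,0,0,0.3,0],[0.45,0,0,0,0],[0,0,0,0,0],[0,0,0,0,0],[0,0,0,0,0],[0,0,0,0,0],[0,0,0,0,0]]}}

```text
time: 45.88
tool_pos: [530.2, -283.9, 79.2]
tcp_rot: [-3.14, 0.0, -2.322]
contact_force: [1.8, -1.1, 1.1]
grip_width: 9.7
```

Run:
```python
from h import *
plan(531,-283.3,78,3.96); o=bot.get_obs(); print(o['contact_force'],o['moment'])
```

```text
t 45.875 p [ 530.2 -283.9   79.2] rot [-3.14   0.    -2.322] q [-0.62  0.62  1.49  0.    1.02 -3.01] w 9.7
shift shares at current yaw [-0.02 -0.    0.02] at target yaw [-0.02 -0.    0.02] spin total share 0.001
[ 1.76692607 -1.0755234   1.14369924] [-0.26519811 -0.25572669  0.02540569]
```

Gripped. Wind clockwise (positive spin), first a quarter, checking forces.

{"op": "servo_tool", "data": {"series": [[0,0,0,0,0.05],[0,0,0,0,0.1],[0,0,0,0,0.1],[0,0,0,0,0.1],[0,0,0,0,0.1],[0,0,0,0,0.1],[0,0,0,0,0.1],[0,0,0,0,0.1],[0,0,0,0,0.1],[0,0,0,0,0]]}}

```text
time: 47.12
tool_pos: [529.8, -281.0, 79.1]
tcp_rot: [3.139, -0.002, 2.625]
contact_force: [1.1, 7.9, 6.5]
grip_width: 9.7
```

Run:
```python
from h import *
plan(531,-283.3,78,3.96); o=bot.get_obs(); print(o['contact_force'],o['moment'])
```

```text
t 47.125 p [ 529.8 -281.    79.1] rot [ 3.139e+00 -2.000e-03  2.625e+00] q [-0.62  0.62  1.49  0.    1.03 -1.67] w 9.7
shift shares at current yaw [-0.04 -0.03  0.02] at target yaw [ 0.02 -0.05  0.02] spin total share -0.85
[1.12654766 7.91758757 6.53724608] [ 1.42343208 -0.22124447  0.11813005]
```

{"op": "servo_tool", "data": {"series": [[0,0,0.06,0,0],[0,0,0,0,0]]}}

```text
time: 47.38
tool_pos: [529.9, -280.8, 79.1]
tcp_rot: [-3.14, -0.002, 2.627]
contact_force: [-5.7, -0.3, 6.5]
grip_width: 9.3
```

{"op": "servo_tool", "data": {"series": [[0,0,0,0,0.05],[0,0,0,0,0.1],[0,0,0,0,0.1],[0,0,0,0,0.1],[0,0,0,0,0.1],[0,0,0,0,0.1],[0,0,0,0,0.1],[0,0,0,0,0.1],[0,0,0,0,0.1],[0,0,0,0,0.1],[0,0,0,0,0]]}}

```text
time: 48.75
tool_pos: [532.9, -279.9, 79.2]
tcp_rot: [3.139, -0.002, 1.132]
contact_force: [6.7, 3.1, 0.7]
grip_width: 9.7
```

Run:
```python
from h import *
plan(531,-281,78,3.96); o=bot.get_obs(); print(o['contact_force'],o['moment'])
```

```text
t 48.75 p [ 532.9 -279.9   79.2] rot [ 3.139e+00 -2.000e-03  1.132e+00] q [-0.61  0.62  1.49  0.    1.02 -0.18] w 9.7
shift shares at current yaw [-0.04 -0.03  0.02] at target yaw [0.04 0.01 0.02] spin total share -1.8
[6.74987676 3.10864141 0.67775764] [ 0.56198128 -1.10293613  0.13300765]
```

{"op": "servo_tool", "data": {"series": [[0,0,0.04,0,0],[0,0,0,0,0.1],[0,0,0,0,0.1],[0,0,0,0,0.1],[0,0,0,0,0.1],[0,0,0,0,0.1],[0,0,0,0,0.1],[0,0,0,0,0.1],[0,0,0,0,0.1],[0,0,0,0,0.1],[0,0,0,0,0]]}}

```text
time: 50.12
tool_pos: [534.3, -282.7, 79.2]
tcp_rot: [3.14, -0.004, -0.281]
contact_force: [5.7, -3.3, -0.2]
grip_width: 9.9
```

Run:
```python
from h import *
plan(531,-281,78,3.96); o=bot.get_obs(); print(o['contact_force'],o['moment'])
```

```text
t 50.125 p [ 534.3 -282.7   79.2] rot [ 3.14  -0.004 -0.281] q [-0.61  0.63  1.49 -0.    1.03  1.24] w 9.9
shift shares at current yaw [-0.07 -0.01  0.02] at target yaw [0.02 0.07 0.02] spin total share 1.3
[ 5.68141198 -3.31665107 -0.18762333] [-0.62795001 -0.62624248  0.08483236]
```

{"op": "servo_tool", "data": {"series": [[0,0,0.04,0,0],[0,0,0,0,0.1],[0,0,0,0,0.1],[0,0,0,0,0.1],[0,0,0,0,0.1],[0,0,0,0,0.1],[0,0,0,0,0.1],[0,0,0,0,0.1],[0,0,0,0,0.1],[0,0,0,0,0.1],[0,0,0,0,0.1],[0,0,0,0,0]]}}

```text
time: 51.62
tool_pos: [531.4, -284.4, 79.2]
tcp_rot: [3.14, -0.002, -1.852]
contact_force: [-3.2, -2.9, 4.4]
grip_width: 9.8
```

Run:
```python
from h import *
plan(531,-281,78,3.96); o=bot.get_obs(); print(o['contact_force'],o['moment'])
```

```text
t 51.625 p [ 531.4 -284.4   79.2] rot [ 3.140e+00 -2.000e-03 -1.852e+00] q [-0.62  0.63  1.49 -0.    1.03  2.81] w 9.8
shift shares at current yaw [-0.06  0.03  0.02] at target yaw [-0.04  0.05  0.02] spin total share 0.3
[-3.22817744 -2.91387463  4.4462025 ] [-0.53501915  0.8166549   0.18381655]
```

{"op": "servo_tool", "data": {"series": [[0.45,0,0,0,0],[0.45,0,0,0,0],[0.45,0,0,0,0],[0.45,0,0,-0.5,0],[0.45,0,0,-0.5,0],[0.45,0,0,-0.5,-0.05],[0.45,0,0,-0.5,-0.1],[0.45,0,0,0,-0.1],[0.45,0,0,0,-0.1],[0.45,0,0,0,-0.1],[0.45,0,0,0,-0.1],[0.45,0,0,0,-0.1],[0.45,0,0,0,-0.1],[0.45,0,0,0,-0.1],[0.45,0,0,0,-0.1],[0.45,0,0,0,-0.1]]}}

```text
time: 53.62
tool_pos: [532.4, -283.3, 178.5]
tcp_rot: [-3.141, 0.0, -0.196]
contact_force: [0.7, -0.3, 0.0]
grip_width: 41.0
```

{"op": "servo_tool", "data": {"series": [[0.45,0,0,0,-0.1],[0.45,0,0,0,-0.1],[0.45,0,0,0,-0.1],[0.45,0,0,0,-0.1],[0.45,0,0,0,-0.1],[0.45,0,0,0,-0.1],[0.45,0,0,0,-0.1],[0.45,0,0,0,-0.1],[0.45,0,0,0,-0.1],[0.45,0,0,0,-0.05],[0.45,0,0,0,0]]}}

```text
time: 55.0
tool_pos: [532.4, -283.4, 178.5]
tcp_rot: [-3.141, -0.0, 1.29]
contact_force: [0.2, -0.1, 0.1]
grip_width: 41.3
```

Run:
```python
from h import *
plan(532,-282.3,79,-1.852+np.pi); 
m=snap('wrist','w22'); print(pix('wrist',m,280,200,108))
```

```text
t 55.0 p [ 532.4 -283.4  178.5] rot [-3.141 -0.     1.29 ] q [-0.62  0.52  1.37  0.    1.25 -0.34] w 41.3
shift shares at current yaw [ 0.02 -0.01  1.99] at target yaw [ 0.02 -0.01  1.99] spin total share 0.0
[ 535.7 -269.4  108. ]
```

View pics/w22.png

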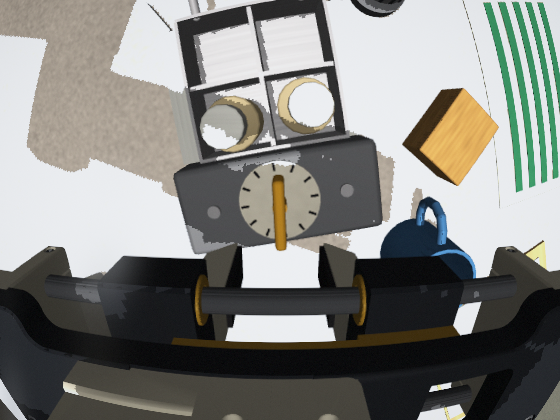

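{"op": "servo_tool", "data": {"series": [[0.45,0.01,-0.01,0.4,0],[0.45,0,0,0.5,0],[0.45,0,0,0.5,0],[0.45,0,0,0.4,0],[0.45,0,0,0.2,0],[0.45,0,0,0,0],[0,0,0,0,0],[0,0,0,0,0],[0,0,0,0,0],[0,0,0,0,0],[0,0,0,0,0.1],[0,0,0,0,0.1],[0,0,0,0,0.1],[0,0,0,0,0]]}}

```text
time: 56.8
tool_pos: [531.5, -282.7, 79.0]
tcp_rot: [-3.141, 0.0, 0.821]
contact_force: [-4.1, 1.3, 5.2]
grip_width: 9.7
```

Run:
```python
from h import *
plan(532,-282.3,79,1.29-.75);  o=bot.get_obs(); print(o['contact_force'],o['moment'])
```

```text
t 56.8 p [ 531.5 -282.7   79. ] rot [-3.141  0.     0.821] q [-0.62  0.63  1.49 -0.    1.03  0.13] w 9.7
shift shares at current yaw [0.01 0.   0.  ] at target yaw [ 0.01 -0.    0.  ] spin total share 0.179
[-4.14799173  1.33743674  5.19582291] [0.18268138 0.87323198 0.05701003]
```

{"op": "servo_tool", "data": {"series": [[0,0,0,0,0.08],[0,0,0,0,0.05],[0,0,0,0,0.04],[0,0,0,0,0]]}}

```text
time: 57.3
tool_pos: [531.4, -282.6, 79.0]
tcp_rot: [-3.14, 0.001, 0.556]
contact_force: [-4.9, 1.3, 5.8]
grip_width: 10.0
```

Run:
```python
from h import *
plan(532,-282.3,79,1.29-.75);  o=bot.get_obs(); print(o['contact_force'],o['moment'])
```

```text
t 57.3 p [ 531.4 -282.6   79. ] rot [-3.14e+00  1.00e-03  5.56e-01] q [-0.62  0.63  1.49 -0.    1.03  0.4 ] w 10.0
shift shares at current yaw [ 0.01  0.   -0.  ] at target yaw [ 0.01  0.   -0.  ] spin total share 0.01
[-4.91001039  1.26654188  5.76328313] [0.24212372 1.01925505 0.19539443]
```

{"op": "servo_tool", "data": {"series": [[0,0,0,0,0.03],[0,0,0,0,0.03],[0,0,0,0,0]]}}

```text
time: 57.68
tool_pos: [531.3, -282.5, 79.0]
tcp_rot: [-3.14, 0.001, 0.462]
contact_force: [-5.2, 2.1, 6.2]
grip_width: 10.1
```

Run:
```python
from h import *
plan(532,-282.3,79,1.29-.75);  o=bot.get_obs(); print(o['contact_force'],o['moment'])
```

```text
t 57.675 p [ 531.3 -282.5   79. ] rot [-3.14e+00  1.00e-03  4.62e-01] q [-0.62  0.63  1.49 -0.    1.03  0.49] w 10.1
shift shares at current yaw [0.01 0.   0.  ] at target yaw [0.01 0.   0.  ] spin total share -0.05
[-5.23767495  2.07417633  6.21639161] [0.26822296 1.02357793 0.23275401]
```

{"op": "servo_tool", "data": {"series": [[0,0,0,0,0.04],[0,0,0,0,0.04],[0,0,0,0,0.02],[0,0,0,0,0]]}}

```text
time: 58.18
tool_pos: [531.5, -282.5, 79.1]
tcp_rot: [-3.141, 0.001, 0.307]
contact_force: [-4.1, 3.9, 5.7]
grip_width: 12.3
```

Run:
```python
from h import *
plan(532,-282.3,79,1.29-.75);  o=bot.get_obs(); print(o['contact_force'],o['moment'],o['tau'][5])
```

```text
t 58.175 p [ 531.5 -282.5   79.1] rot [-3.141e+00  1.000e-03  3.070e-01] q [-0.62  0.63  1.49 -0.    1.03  0.65] w 12.3
shift shares at current yaw [ 0.01 -0.    0.  ] at target yaw [0.01 0.   0.  ] spin total share -0.148
[-4.13623289  3.90077397  5.67308615] [0.38933811 0.78110874 0.92305004] 1.0759713873267174
```

The moment rises to 0.92 N·m and the pads are being pried to 12.3 mm, so the key is at its stop. Back off, release and look.

{"op": "servo_tool", "data": {"series": [[0,0,0,0,-0.06],[0,0,0,0,-0.03],[0.45,0,0,0,0],[0.45,0,0,0,0],[0.45,0,0,0,0],[0.45,0,0,-0.4,0],[0.45,0,0,-0.5,0],[0.45,0,0,-0.5,0],[0.45,0,0,-0.6,0],[0.45,0,0,0,0]]}}

```text
time: 59.42
tool_pos: [533.2, -283.8, 181.0]
tcp_rot: [3.137, -0.003, 0.443]
contact_force: [-0.5, 0.4, 0.5]
grip_width: 41.0
```

Run:
```python
from h import *
plan(480,0,300,0.5)
m=snap('wrist','w23');
```

```text
t 59.425 p [ 533.2 -283.8  181. ] rot [ 3.137e+00 -3.000e-03  4.430e-01] q [-0.62  0.52  1.37  0.    1.25  0.51] w 41.0
shift shares at current yaw [ 1.47 -5.59 -2.38] at target yaw [ 1.79 -5.49 -2.38] spin total share -0.036
```

View pics/w23.png

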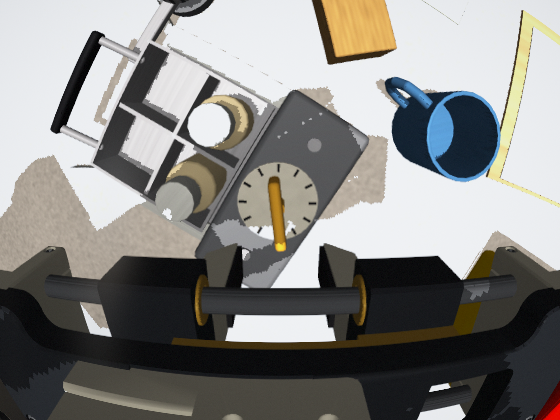

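{"op": "servo_tool", "data": {"series": [[0.6,0,0,-0.5,0],[0.6,0,0,-0.5,0],[0.6,0.1,-0.4,-0.5,0],[0.6,0.1,-0.55,-0.5,0],[0.6,0.1,-0.6,0,0],[0.6,0.1,-0.6,0,0],[0.6,0.1,-0.6,0,0],[0.6,0.1,-0.6,0,0],[0.6,0.1,-0.6,0,0],[0.6,0.1,-0.6,0,0],[0.6,0.1,-0.6,0,0],[0.6,0.1,-0.6,0,0],[0.6,0.1,-0.6,0,0],[0.6,0.1,-0.6,0,0],[0.6,0.1,-0.6,0,0],[0.6,0.1,-0.6,0,0],[0.6,0.1,-0.6,0,0],[0.6,0,-0.4,0,0],[0.6,0,0,0,0]]}}

```text
time: 61.85
tool_pos: [403.0, 163.3, 277.5]
tcp_rot: [-3.141, 0.002, 0.445]
contact_force: [0.4, -0.5, 0.4]
grip_width: 55.0
```

Run:
```python
from h import *
m=snap('top','t24')
for l in ['bottle1','tray','tray_handle','collar_grip','key_grip','tub','mug','tin','tallbottle','pot','labelbox']: print(l,pin('top',l,m))
import cv2
a=cv2.imread('pics/t24.png')[155:285,265:415]
cv2.imwrite('pics/t24z.png',cv2.resize(a,None,fx=4.6,fy=4.6,interpolation=cv2.INTER_CUBIC))
m=snap('side','s24')
for l in ['bottle1','tray','tray_handle']: print(l,pin('side',l,m))
```

```text
bottle1 [(0.82, [513.0, -209.0, 7.0]), (0.59, [574.0, -211.0, 10.0])]
tray [(0.93, [543.0, -175.0, -2.0])]
tray_handle [(0.86, [559.0, -64.0, 66.0])]
collar_grip [(0.76, [689.0, -107.0, 59.0])]
key_grip [(0.5, [532.0, -284.0, 96.0])]
tub [(0.73, [794.0, 4.0, -0.0]), (0.28, [322.0, 318.0, 3.0])]
mug [(0.98, [661.0, -400.0, -1.0])]
tin [(0.72, [755.0, 141.0, -1.0])]
tallbottle []
pot [(0.74, [324.0, 317.0, 5.0]), (0.4, [574.0, -212.0, 8.0])]
labelbox [(0.73, [724.0, -271.0, 1.0])]
bottle1 [(0.9, [579.0, -206.0, 3.0]), (0.74, [513.0, -205.0, 3.0]), (0.17, [798.0, 3.0, 2.0])]
tray [(0.71, [546.0, -169.0, -2.0])]
tray_handle [(0.69, [555.0, -64.0, 71.0])]
```

View pics/t24z.png

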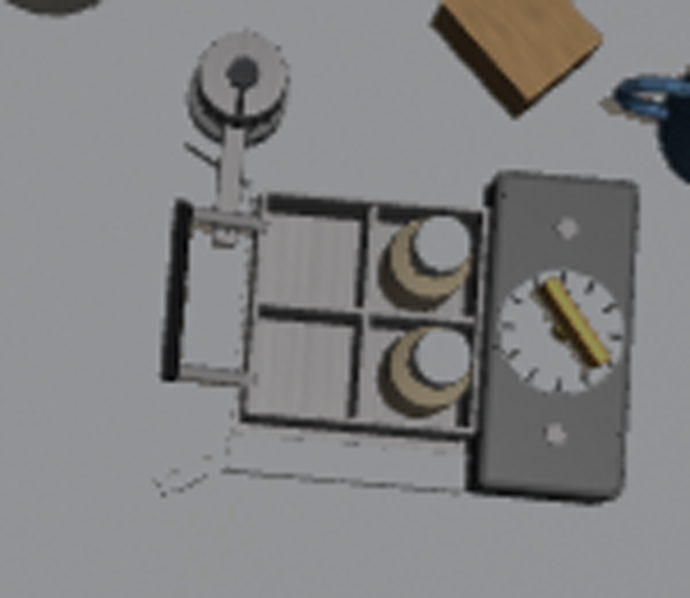

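View pics/s24.png

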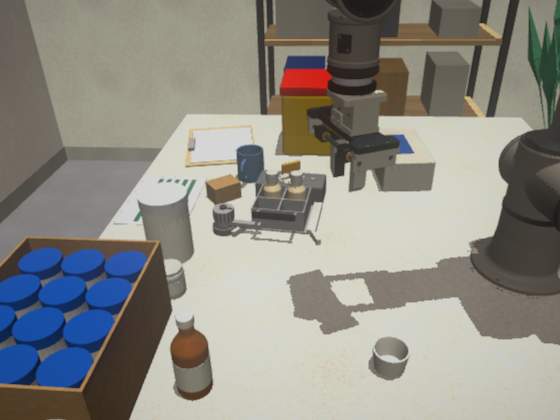

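Top view: the tongue (240,80)→(225,240) lies across behind the tray, both bottles are in their pockets, and the blade sits 48° past its zero line (about 7.13 rad). Handing in.

```bash
python3 -c "
from h import *
print(bot.close_job()); print(bot.get_obs()['time'])"
```

```text
the job is handed in; nothing more can be done
None
the job is handed in; nothing more can be done
```

The job is done and handed in at about 62 s of the 210 s allowed; no verdict was reported. There were two feed bottles on the counter. I stood them in the tray's two front pockets, slid the tray home, turned the collar to its stop and wound the key to its stop in two grips.

What the last checks showed:
- **Bottles:** both stand upright in their pockets, in the top and side pictures.
- **Tray:** it measured (543–546, −169 to −175) mm against an estimated dock position of (543, −171) mm. It went home against about 16 N and did not visibly move when I let go.
- **Collar:** the tongue lies across the mouth behind the tray, parallel to the handle. The turning moment rose to 0.67 N·m at the stop.
- **Key:** I estimate about 7.13 of 7.2 rad from the blade angle in the picture, and the moment rose to 0.92 N·m at the stop. The estimate assumes the key started about 0.64 rad wound, because its blade was already off the zero line in the first pictures. That start angle fits the number of turns it took.
- **Bystanders:** five of the six measured within a few millimetres of where they started. The detector missed the tall bottle in the last top picture, but the side picture shows it standing in its place.
- **Disagreements:** repeated detections differed by up to about 6 mm.

The arm is raised clear and touches nothing.

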